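# Fit the circuit boards into a radio unit and close its retaining bar

## Robot

A 6-joint arm with a two-finger parallel gripper is mounted at the origin on the work surface. World frame = base frame: x ahead of the robot, y to its left, z up, the work surface at z = 0. Lengths are in m, angles in rad, forces in N, time in s.
With the tool pointing down it reaches from about 0.35 to 0.725 m from the base axis. Payload 4.3 kg.
Tool frame: the origin (TCP) lies midway between the tips of the shut fingers; the grasp point (between the pads) lies env.grip_point_offset behind it (env.grip_point_offset is the distance from the TCP to the grasp point, in m); z points along the fingers, y is the line along which they close (so a half turn about z gives the same grasp; the last joint's range is limited). The gripper opens to 85 mm and grips with 20 to 120 N. Pads are 22 mm wide; open, the fingers measure 114 mm over their backs; the gripper's body (76 mm by 85 mm) begins 54 mm behind the grasp point. The pads swing forward as they close: fully open they stand 13 mm farther back than shut.
Start: joints at [1.115, 0.377, 0.081, 1.274, 0, 1.46], TCP at [0.195, 0.541, 0.231] pointing down, gripper open.
Joint ranges: [-2.72, 2.72], [-0.84, 1.66], [-1.02, 1.22], [-1.77, 2.12], [-1.37, 1.28], [-3.14, 3.14]. Speed limits (rad/s): [2.57, 2.57, 3.14, 3.14, 3.14, 3.14].

## Interface

Orientations are given as [roll, pitch, yaw] about the fixed x, y, z axes, in that order (R = Rz(yaw) Ry(pitch) Rx(roll)).
In Python, from bench import env gives the robot as it stands. The module is installed in compiled form; this text tells all that it offers.
- The arm moves only by the shell command python3 -m pendant 'ROWS' [FORCE]. ROWS is JSON, a list of rows, each an object of numbers: "tx", "ty", "tz": the shift along the world's x, y, z in units of 25 mm (1.0 is 25 mm); "yaw": the turn about the world's z in units of 5 degrees (1.0 is 5 degrees); "hand": the closure, from -1 (fully open) to 1 (shut). In form: [{"tx": .., "ty": .., "tz": .., "yaw": .., "hand": ..}, ...]. A call has 1 to 10 rows; each row shifts and turns the commanded pose from where the row before left it; what a row does not reach is not made up. A row lasts 1/12 s, in which the tool goes at most 41.7 mm and 7.16 degrees, less where a joint would pass 70% of its speed; a pose out of reach is approached as far as the arm can. A call is refused whole if a number of a shift passes 1 or a number of a turn 1, either way. A call with a gripper value outside its range is refused whole. The fingers move at their own pace and stop on an object; FORCE is the grip in N (left out, the last holds). Time passes only in rows, so rows that do not move let the fingers close. It gives the time, the measured TCP pose, the force, the opening and the grip force at its end, in the units of the state.
- env.get_obs(): the state, without advancing time (a new reading comes with each control period).
- env.capture(name): name is "side" or "top"; returns the picture (480x640x3 uint8, blue, green, red); there is no depth.
- env.calibration(name): a dict with "vfov" (degrees; the focal length in pixels is half the picture's height over the tangent of half this angle, whatever the lens; pixels are square), "cx", "cy" (the principal point, pixels), "origin" and "rotation" of the camera in the world. Camera axes: x right, y up, looking along -z (the intrinsics and any distortion apply to the point x, -y, -z); pixel columns grow to the right and rows downward; lengths in m; the calibration is good to about 2 mm. A picture is of the moment at which its call begins. calibration takes no time and is no camera call.
- env.finish_job(): hands the job in; it is judged then, once.
The state is a dict: "clock": time; "joint_positions": joint angles; "joint_velocities": joint speeds; "tau": joint torques, N m; "position": TCP position; "ee_rot": TCP orientation; "wrist_force": force on the tool from outside, world axes, zero at the start; "moment": the same for the moment, N m; "width": finger opening in m; "grasp_force": force on a finger pad.
Only numpy, scipy, OpenCV 4.12 (cv2) and the standard library are available. Lean on these libraries where they do the work, as an engineer would, in place of code of your own. Each camera call takes 0.05 s, during which the arm holds its last target. There are 200 camera calls.

## Task

Fit out the open radio unit: swing its retaining bar up and clear, draw every circuit board in the slotted rack straight up out of its slot by its top edge and lower it into a free pair of card guides in the grey housing, fully home, without dropping it; leave the board that is already fitted in place. When all are in, swing the bar back over their tops and down until it rests in its catch. Never lay a board down, and leave the other things on the bench alone.

Things in the scene. Friction and masses are not known exactly. Their poses are not given: they have to be found in the camera images.
- rack: fixed black slotted rack, 126 (x) x 184 (y) x 70 mm tall; origin under its centre, on the bench. Boards stand on its floor, 8 mm up, their ends in five vertical slots of the two side walls, 6 mm wide, at y = -72, -36, 0, 36, 72 mm, and come out only straight upward (wall tops at 70 mm).
- unit: radio unit: loose open grey die-cast housing, 170 (x) x 250 (y) x 72 mm tall, 3.5 kg (slides if pushed by over 15 N); origin under its centre. Inner floor 6 mm above the origin. Five pairs of black card guides at y = -72, -36, 0, 36, 72 mm. A board fully home stands on the inner floor (its origin at x = 0, z = 6 mm, its x along the unit's x), its top at 116 mm.
- guides (a point): middle of the five card guide pairs at the mouths, 64 mm above the unit's origin (x = y = 0). Each channel is 6 mm wide (y) from the floor up to here; above it flares to 22 mm wide at 76 mm. Between the two channel bottoms of a pair a 100 mm board has 3 mm play each side (x), flared likewise.
- bar (a joint): retaining bar's hinge, rad: 0 = closed, bar level over the board tops, its end in the catch; grows as it is raised; 1.57 upright; more leans out to the unit's -y side, up to 2.45. Starts closed. The stiff hinge (0.16 N m) holds the bar where it is left. Closed, it clears boards that are home by 3 mm; a board not home blocks it.
- bar_hinge (a point): retaining bar's hinge axis (parallel to the unit's x), at x 0, y -108, z 123 mm in the unit's frame, on a post. The aluminium bar is 14 wide (unit's x) x 8 mm thick, straight, and reaches 218 mm from this axis; closed, it points along the unit's +y.
- bar_end (a point): middle of the free end of the retaining bar, 218 mm from the hinge axis
- bar_tab (a point): finger tab of the retaining bar: a block 14 (unit's x) x 8 (y) mm standing 22 mm up from the closed bar's top face, 190 mm from the hinge axis; this point lies in it, 18 mm above the bar's middle line (141 mm above the unit's origin when closed)
- catch (a point): the catch: a fork on a post at the unit's +y end (x 0, y 108, z 123 mm in the unit's frame) into which the bar drops; fork 16 mm wide inside, tips 18 mm above this point
- drill: bystander: cordless drill lying on the bench, about 260 x 190 x 55 mm; leave alone
- radome: bystander: white antenna dome, 72 mm across, 90 mm tall; leave alone
- capbin: bystander: black open bin of yellow connector caps, 110 x 85 x 45 mm; leave alone
- board1: circuit board, standing: 100 wide (x) x 3 thick (y) x 110 mm tall, 130 g, either way round fits. Held by the aluminium stiffener bar on its top edge, 70 (x) x 9 mm thick (y), 94 to 110 mm above the lower edge. Origin: middle of the lower edge, z up. Starts in the rack, to be fitted; None if absent.
- board2: circuit board, standing: 100 wide (x) x 3 thick (y) x 110 mm tall, 130 g, either way round fits. Held by the aluminium stiffener bar on its top edge, 70 (x) x 9 mm thick (y), 94 to 110 mm above the lower edge. Origin: middle of the lower edge, z up. Starts in the rack, to be fitted; None if absent.
- board3: circuit board, standing: 100 wide (x) x 3 thick (y) x 110 mm tall, 130 g, either way round fits. Held by the aluminium stiffener bar on its top edge, 70 (x) x 9 mm thick (y), 94 to 110 mm above the lower edge. Origin: middle of the lower edge, z up. Starts in the rack, to be fitted; None if absent.
- board4: circuit board, standing: 100 wide (x) x 3 thick (y) x 110 mm tall, 130 g, either way round fits. Held by the aluminium stiffener bar on its top edge, 70 (x) x 9 mm thick (y), 94 to 110 mm above the lower edge. Origin: middle of the lower edge, z up. Starts in the rack, to be fitted; None if absent.
- board5: circuit board, standing: 100 wide (x) x 3 thick (y) x 110 mm tall, 130 g, either way round fits. Held by the aluminium stiffener bar on its top edge, 70 (x) x 9 mm thick (y), 94 to 110 mm above the lower edge. Origin: middle of the lower edge, z up. Starts in the rack, to be fitted; None if absent.
- fitted1: circuit board, standing: 100 wide (x) x 3 thick (y) x 110 mm tall, 130 g, either way round fits. Held by the aluminium stiffener bar on its top edge, 70 (x) x 9 mm thick (y), 94 to 110 mm above the lower edge. Origin: middle of the lower edge, z up. Already fitted in a guide pair of the unit, to stay there; None if absent (one of three is present).
- fitted2: circuit board, standing: 100 wide (x) x 3 thick (y) x 110 mm tall, 130 g, either way round fits. Held by the aluminium stiffener bar on its top edge, 70 (x) x 9 mm thick (y), 94 to 110 mm above the lower edge. Origin: middle of the lower edge, z up. Already fitted in a guide pair of the unit, to stay there; None if absent (one of three is present).
- fitted3: circuit board, standing: 100 wide (x) x 3 thick (y) x 110 mm tall, 130 g, either way round fits. Held by the aluminium stiffener bar on its top edge, 70 (x) x 9 mm thick (y), 94 to 110 mm above the lower edge. Origin: middle of the lower edge, z up. Already fitted in a guide pair of the unit, to stay there; None if absent (one of three is present).
Mind the look-alikes: they are no part of the job. Leave any orange or pink look-alike of the board4 alone.

How it is judged:
On the way, in this order (a step that is already met when the one before it is completed fails the run):
1. the retaining bar is swung up out of its catch (value of joint bar above 0.8 rad), for 0.2 s.
2. every board from the rack stands fully home in a pair of guides (x of board1 in the frame of unit between -0.006 and 0.006 m and z of each of board1, board2, board3, board4, board5 in the frame of unit below 0.011 m and angle between each of board1, board2, board3, board4, board5's own z axis and vertical below 0.12 rad and y of board1 in the frame of unit between -0.08 and 0.08 m and x of board2 in the frame of unit between -0.006 and 0.006 m and y of board2 in the frame of unit between -0.08 and 0.08 m and x of board3 in the frame of unit between -0.006 and 0.006 m and y of board3 in the frame of unit between -0.08 and 0.08 m and x of board4 in the frame of unit between -0.006 and 0.006 m and y of board4 in the frame of unit between -0.08 and 0.08 m and x of board5 in the frame of unit between -0.006 and 0.006 m and y of board5 in the frame of unit between -0.08 and 0.08 m), for 0.2 s.
3. the retaining bar rests in its catch (value of joint bar below 0.05 rad), for 0.2 s.
At the end, for the whole second after the job is handed in: Every board, new and already fitted, stands in a pair of the unit's guides (centred in x within 6 mm), lower edge on the floor (within 5 mm), upright within 0.12 rad; the retaining bar is closed within 0.05 rad (all of step 2 and x of fitted1 in the frame of unit between -0.006 and 0.006 m and z of each of fitted1, fitted2, fitted3 in the frame of unit below 0.011 m and angle between each of fitted1, fitted2, fitted3's own z axis and vertical below 0.12 rad and y of fitted1 in the frame of unit between -0.08 and 0.08 m and x of fitted2 in the frame of unit between -0.006 and 0.006 m and y of fitted2 in the frame of unit between -0.08 and 0.08 m and x of fitted3 in the frame of unit between -0.006 and 0.006 m and y of fitted3 in the frame of unit between -0.08 and 0.08 m and value of joint bar below 0.05 rad); the robot touches nothing.
It fails at once if a board is dropped over or laid down (leans by more than 0.6 rad) (angle between any of board1, board2, board3, board4, board5, fitted1, fitted2, fitted3's own z axis and vertical above 0.6 rad).
It fails at once if a board is let fall into the guides (faster than 0.6 m/s there; about 25 mm of fall) ((linear speed of board1 above 0.6 m/s and z of board1 in the frame of unit between 0.012 and 0.07 m and x of board1 in the frame of unit between -0.06 and 0.06 m and y of board1 in the frame of unit between -0.09 and 0.09 m) or (linear speed of board2 above 0.6 m/s and z of board2 in the frame of unit between 0.012 and 0.07 m and x of board2 in the frame of unit between -0.06 and 0.06 m and y of board2 in the frame of unit between -0.09 and 0.09 m) or (linear speed of board3 above 0.6 m/s and z of board3 in the frame of unit between 0.012 and 0.07 m and x of board3 in the frame of unit between -0.06 and 0.06 m and y of board3 in the frame of unit between -0.09 and 0.09 m) or (linear speed of board4 above 0.6 m/s and z of board4 in the frame of unit between 0.012 and 0.07 m and x of board4 in the frame of unit between -0.06 and 0.06 m and y of board4 in the frame of unit between -0.09 and 0.09 m) or (linear speed of board5 above 0.6 m/s and z of board5 in the frame of unit between 0.012 and 0.07 m and x of board5 in the frame of unit between -0.06 and 0.06 m and y of board5 in the frame of unit between -0.09 and 0.09 m)).
It fails at once if the board already fitted is drawn out of its guides (raised over 25 mm) (z of any of fitted1, fitted2, fitted3 in the frame of unit above 0.031 m).
It fails at once if a bystander is moved by more than 20 mm (distance of any of drill, radome, capbin from where it was at the start of the episode above 0.02 m).
Of board1, board2, board3, board4, board5 only 3 to 4 are there at a start; the rules pass over those that are not, and their reading is None.
Of fitted1, fitted2, fitted3 only 1 to 1 are there at a start; the rules pass over those that are not, and their reading is None.
At some moment in a run one of unit may be knocked a few centimetres aside while the robot is not near it.
It also fails if it takes over 210 s, if anything falls off the work surface, if the arm or the gripper's body presses on something with over 40 N, if the wrist force passes 120 N, or if a joint passes its speed limit or range.

## Working session

There is one attempt and no reset: what is moved stays moved. The work goes in short steps, Python scripts to look and compute and a shell command to move; the robot and the scene stay as the last step left them, time stands still between calls to the robot, and variables do not carry over. Pictures are saved under pics/ and viewed, at most 14 in all, crops included, and the job is handed in when it is done.

```bash
mkdir -p pics; cat > h.py <<'E'
import numpy as np, cv2
from bench import env
def K(n):
    c=env.calibration(n); f=240/np.tan(np.radians(c['vfov'])/2); return c,f
def ray(n,u,v):
    c,f=K(n); d=np.array([(u-c['cx'])/f,-(v-c['cy'])/f,-1.0]); R=np.array(c['rotation']); 
    return np.array(c['origin']),R@d
def atz(n,u,v,z):
    o,d=ray(n,u,v); return o+d*(z-o[2])/d[2]
def proj(n,P):
    c,f=K(n); p=(np.atleast_2d(P)-np.array(c['origin']))@np.array(c['rotation'])
    return np.c_[c['cx']+f*p[:,0]/-p[:,2], c['cy']+f*p[:,1]/p[:,2]]
def tri(uv1,uv2,a='side',b='top'):
    o1,d1=ray(a,*uv1);o2,d2=ray(b,*uv2)
    t=np.linalg.lstsq(np.c_[d1,-d2],o2-o1,rcond=None)[0]
    p,q=o1+d1*t[0],o2+d2*t[1]; return (p+q)/2,np.linalg.norm(p-q)
E
python3 - <<'E'
from h import *
for n in('side','top'):
    cv2.imwrite(f'pics/{n}0.png',env.capture(n)); print(env.calibration(n))
o=env.get_obs(); print(o); print(env.grip_point_offset)
E
```

```text
{'vfov': 57.8966727511893, 'cx': 317.22384612888607, 'cy': 242.94343303524528, 'origin': array([0.47518715, 0.81585668, 0.55000287]), 'rotation': array([ 0.99998559,  0.00815979, -2.98238083])}
{'vfov': 42.3642783688345, 'cx': 319.27894218104007, 'cy': 231.14093730680463, 'origin': array([0.47011853, 0.10835108, 1.3954755 ]), 'rotation': array([ 0.09145427, -0.00171772, -1.57150834])}
{'clock': 0.1, 'joint_positions': array([1.11467034e+00, 3.78007349e-01, 7.97521961e-02, 1.27440961e+00,
       5.20948468e-06, 1.46049672e+00]), 'joint_velocities': array([-0.00083873, -0.00040435,  0.00376976, -0.00060757,  0.00165754,
       -0.00159181]), 'tau': array([ 1.12111633e-03, -4.64691067e+01,  2.70583391e+01,  1.20280284e-02,
       -1.43126099e-04,  1.93509618e-05]), 'position': array([0.194638  , 0.54042059, 0.23044159]), 'ee_rot': array([-3.13973614e+00, -2.10848327e-04,  2.79576608e+00]), 'wrist_force': array([ 0.50471016, -0.3569687 ,  0.13127782]), 'moment': array([ 0.02929596,  0.06638418, -0.01170205]), 'grasp_force': 0.0, 'width': 0.08546767668856808}
0.0187
```

View pics/side0.png

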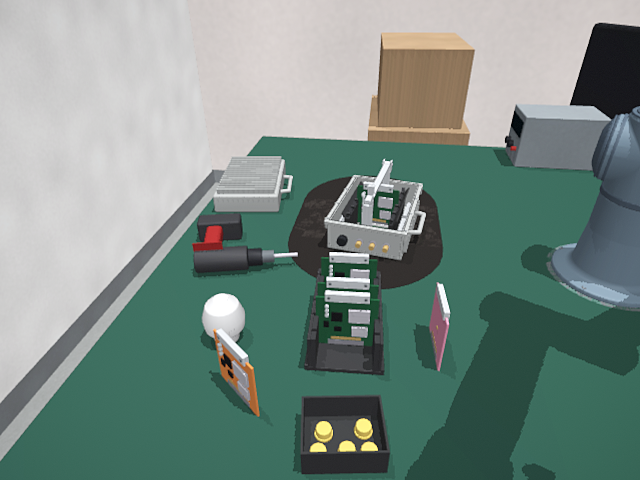

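View pics/top0.png

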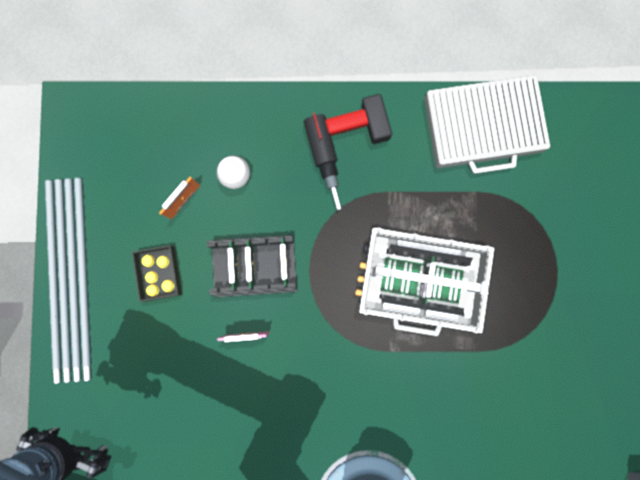

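The side view shows the rack at about (347,320) with boards, the unit at (375,215) and the pink and orange look-alikes at (440,325) and (237,370). The top view shows the rack at (252,265) with three boards and the unit at (427,280). I'll enlarge these.

```bash
sed -i 's/^import.*/&\nfrom scipy.spatial.transform import Rotation as RR/; s/np.array(c\[.rotation.\])/RR.from_euler("xyz",c["rotation"]).as_matrix()/' h.py
python3 - <<'E'
from h import *
t=cv2.imread('pics/top0.png'); s=cv2.imread('pics/side0.png')
a=cv2.resize(t[215:345,200:330],(400,400),interpolation=3)
b=cv2.resize(t[215:345,360:500],(400,400*130//140),interpolation=3); b=cv2.copyMakeBorder(b,0,400-b.shape[0],0,0,0)
cv2.imwrite('pics/c1.png',np.hstack([a,b]))
a=cv2.resize(s[150:265,320:430],(574,600),interpolation=3)
cv2.imwrite('pics/c2.png',a)
E
```

```text
(no output)
```

View pics/c1.png

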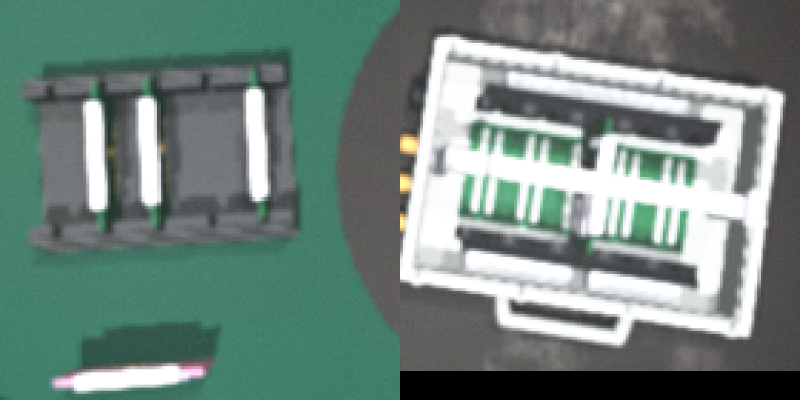

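View pics/c2.png

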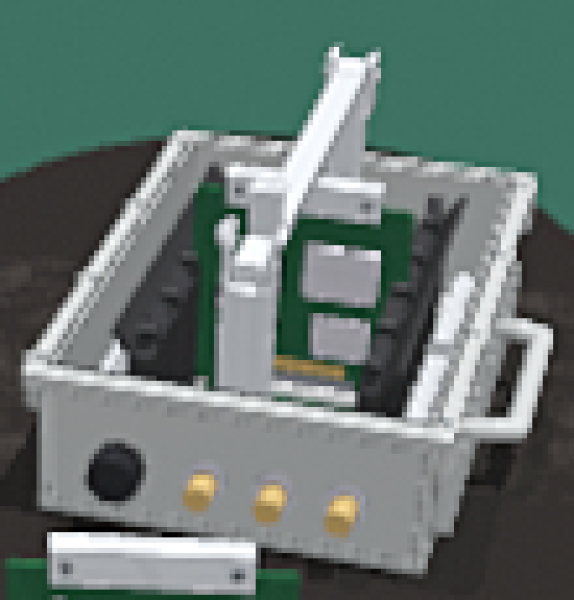

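```bash
cat >> h.py <<'E'
def fr(pose,P):
    x,y,th=pose; c,s=np.cos(th),np.sin(th); P=np.atleast_2d(P).astype(float)
    return np.c_[x+c*P[:,0]-s*P[:,1], y+s*P[:,0]+c*P[:,1], P[:,2]]
E
python3 - <<'E'
from h import *
f=lambda x,y:(360+(x-400)/2.857,215+y/2.857)
g=lambda x,y:(200+x/3.077,215+y/3.077)
print('unit rim'); C=[atz('top',*f(*p),.072) for p in[(440,38),(783,92),(750,338),(402,290)]]
for c in C: print(c.round(4))
for i in range(4): print(np.linalg.norm(C[i]-C[(i+1)%4]).round(4))
print('boards ends z=.118')
for a,b in[((94,86),(98,212)),((148,95),(149,207)),((255,86),(261,202))]:
    p,q=atz('top',*g(*a),.118),atz('top',*g(*b),.118); print(((p+q)/2).round(4),np.linalg.norm(p-q).round(4),np.degrees(np.arctan2(*(q-p)[[1,0]])).round(1))
print('rack corners z=.07');
for p in[(25,82),(288,65),(298,228),(32,245)]: print(atz('top',*g(*p),.07).round(4))
# triangulation check board tops: mid of top face
S=[(349,258),(348,284),(348,298)]
T=[g(258,144),g(148.5,151),g(96,149)]
for s,t in zip(S,T): print(tri(s,t))
E
```

```text
unit rim
[ 0.5976 -0.0115  0.072 ]
[ 0.5567 -0.2683  0.072 ]
[ 0.3743 -0.2391  0.072 ]
[0.4098 0.0183 0.072 ]
0.26
0.1847
0.2598
0.1901
boards ends z=.118
[0.5207 0.2877 0.118 ] 0.0844 -177.5
[0.5193 0.2525 0.118 ] 0.075 -178.9
[0.5239 0.1792 0.118 ] 0.0778 -176.8
rack corners z=.07
[0.5692 0.3444 0.07  ]
[0.581  0.1611 0.07  ]
[0.4677 0.1539 0.07  ]
[0.4561 0.3378 0.07  ]
(array([0.52393062, 0.17963353, 0.10939165]), np.float64(0.0005433074217693933))
(array([0.5188005 , 0.25348929, 0.1087444 ]), np.float64(0.0015111942467404855))
(array([0.51772156, 0.28880738, 0.10877294]), np.float64(0.006408647734012145))
```

```bash
python3 - <<'E'
from h import *
from scipy.optimize import least_squares
f=lambda x,y:(360+(x-400)/2.857,215+y/2.857)
k=lambda x,y:(320+x/5.217,150+y/5.217)
th=np.arctan2(.0383,.257)  # long axis from side -y end to +y end tilts +x
# outer rim corners: top view and side view
L=[(.085,.125),(.085,-.125),(-.085,-.125),(-.085,.125)]
T=[f(440,38),f(783,92),f(750,338),f(402,290)]
Sd={0:k(28,368),1:k(178,133),2:k(535,178),3:k(440,432)}
P=np.array([(a,b,.072) for a,b in L])
def res(p):
    W=fr(p,P); r=(proj('top',W)-np.array(T)).ravel()
    s=proj('side',W); return np.r_[r*1.,*[(s[i]-Sd[i]) for i in Sd]]
o=least_squares(res,[.484,-.125,-th],loss='soft_l1'); p=o.x; print(p,np.degrees(p[2]),res(p).reshape(-1,2).round(1).tolist())
for nm,q in(('A +y toward +Y',p),('B flipped',[p[0],p[1],p[2]+np.pi])):
    print(nm)
    for n,w in dict(hinge=(0,-.108,.123),end=(0,.11,.123),tabtop=(0,.082,.149),catchtip=(0,.108,.141)).items():
        W=fr(q,w); s=proj('side',W)[0]; t=proj('top',W)[0]
        print(n,'side crop',((s-[320,150])*5.217).round(),'top crop',((t-[360,215])*2.857+[400,0]).round())
t=cv2.imread('pics/top0.png'); m=(t.min(2)>215).astype('uint8')
c,_=cv2.findContours(m[225:315,205:300],cv2.RETR_EXTERNAL,cv2.CHAIN_APPROX_NONE)
g=cv2.cvtColor(t,6).astype(float)
for x in c:
    if cv2.contourArea(x)>60:
        r=cv2.minAreaRect(x); ctr=np.array(r[0])+[205,225]; print(ctr,r[1],r[2],atz('top',*ctr,.118))
E
```

```text
[ 0.48621028 -0.12334427 -0.15875837] -9.096184325871189 [[0.9, 3.5], [-3.7, 3.0], [-2.8, -3.9], [2.2, -5.8], [1.8, -0.2], [0.5, 0.6], [-3.6, 0.0], [-0.3, -0.5]]
A +y toward +Y
hinge side crop [347.  74.] top crop [753. 209.]
end side crop [248. 272.] top crop [452. 161.]
tabtop side crop [266. 186.] top crop [495. 167.]
catchtip side crop [251. 230.] top crop [457. 161.]
B flipped
hinge side crop [249. 270.] top crop [455. 162.]
end side crop [348.  72.] top crop [756. 210.]
tabtop side crop [341.  43.] top crop [726. 204.]
catchtip side crop [350.  39.] top crop [760. 209.]
[230.59975052 264.99501419] (34.20726776123047, 5.6928887367248535) 87.1375961303711 [0.51732693 0.28884653 0.118     ]
[247.88769531 263.97846222] (34.11405944824219, 5.657942295074463) 86.8201675415039 [0.51939715 0.25325234 0.118     ]
[283.02758026 261.46896362] (35.11576843261719, 5.637314319610596) 86.633544921875 [0.52452122 0.18086358 0.118     ]
```

```bash
python3 - <<'E'
from h import *
s=cv2.imread('pics/side0.png');t=cv2.imread('pics/top0.png')
r=lambda a:cv2.resize(a,(400,300),interpolation=cv2.INTER_CUBIC)
cv2.imwrite('pics/c3.png',np.vstack([np.hstack([r(s[185:215,355:395]),r(s[152:182,370:410])]),np.hstack([r(t[255:285,365:405]),r(t[265:295,460:500])])]))
E
```

```text
(no output)
```

View pics/c3.png

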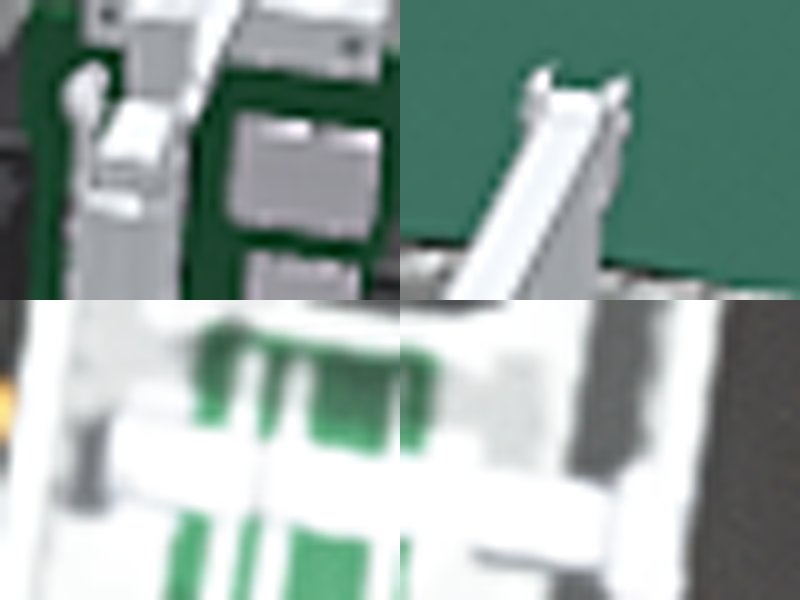

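Only three boards are in the rack, at top-view (231,265), (248,264) and (283,261), all green with white stiffeners. The pink one at (242,338) and the orange one at (180,197) stand outside the rack, so they are the look-alikes. At the unit, the tab and fork are at the near (+Y) end and the hinge ears at the far end. One board is fitted, near the middle slot. Next I'll move above the tab.

```bash
R='{"tx":0.5,"ty":-1,"yaw":-0.7}'
python3 -m pendant '[{"tx":0.5,"ty":-1,"yaw":-0.7},{"tx":0.5,"ty":-1,"yaw":-0.7},{"tx":0.5,"ty":-1,"yaw":-0.7},{"tx":0.5,"ty":-1,"yaw":-0.7},{"tx":0.5,"ty":-1,"yaw":-0.7},{"tx":0.5,"ty":-1,"yaw":-0.7},{"tx":0.5,"ty":-1,"yaw":-0.7},{"tx":0.5,"ty":-1,"yaw":-0.7},{"tx":0.5,"ty":-1,"yaw":-0.7},{"tx":0.5,"ty":-1,"yaw":-0.7}]'
python3 -m pendant '[{"tx":0.5,"ty":-1,"yaw":-0.7},{"tx":0.5,"ty":-1,"yaw":-0.7},{"tx":0.5,"ty":-1,"yaw":-0.7},{"tx":0.5,"ty":-1,"yaw":-0.7},{"tx":0.5,"ty":-1,"yaw":-0.7},{"tx":0.5,"ty":-1,"yaw":-0.7},{"tx":0.5,"ty":-1,"yaw":-0.7},{"tx":0.5,"ty":-1,"yaw":-0.7},{"tx":0.5,"ty":-1,"yaw":-0.7},{"tx":0.5,"ty":-1,"yaw":-0.7}]'
```

```text
validation failed for argument at $[0]...
validation failed for argument at $[0]...
```

```bash
python3 - <<'E'
from h import *
S=lambda x,y:(355+x/10,185+y/10)
print('bar end top edge',tri(S(130,155),(375.5,270)))
# fitted stiffener in side c2: top-left (230,168)  top-right (385,183) ; z=.116 -> unit frame
k=lambda x,y:(320+x/5.217,150+y/5.217)
for p in[(230,170),(383,185)]:
    w=atz('side',*k(*p),.116); d=w[:2]-[.4855,-.124]; c,s=np.cos(-.1588),np.sin(-.1588); print(w,c*d[0]+s*d[1],-s*d[0]+c*d[1])
E
```

```text
bar end top edge (array([ 0.50453225, -0.00859198,  0.13007083]), np.float64(0.0039055539659127846))
[ 0.51826327 -0.12720722  0.116     ] 0.0328581998839469 0.002014099628688776
[ 0.44980765 -0.12101253  0.116     ] -0.03571568306916518 -0.0026942748236550938
```

```bash

python3 -m pendant '[{"tx":0.5,"ty":-1,"tz":0,"yaw":-0.7,"hand":-1},{"tx":0.5,"ty":-1,"tz":0,"yaw":-0.7,"hand":-1},{"tx":0.5,"ty":-1,"tz":0,"yaw":-0.7,"hand":-1},{"tx":0.5,"ty":-1,"tz":0,"yaw":-0.7,"hand":-1},{"tx":0.5,"ty":-1,"tz":0,"yaw":-0.7,"hand":-1},{"tx":0.5,"ty":-1,"tz":0,"yaw":-0.7,"hand":-1},{"tx":0.5,"ty":-1,"tz":0,"yaw":-0.7,"hand":-1},{"tx":0.5,"ty":-1,"tz":0,"yaw":-0.7,"hand":-1},{"tx":0.5,"ty":-1,"tz":0,"yaw":-0.7,"hand":-1},{"tx":0.5,"ty":-1,"tz":0,"yaw":-0.7,"hand":-1}]'
python3 -m pendant '[{"tx":0.5,"ty":-1,"tz":0,"yaw":-0.7,"hand":-1},{"tx":0.5,"ty":-1,"tz":0,"yaw":-0.7,"hand":-1},{"tx":0.5,"ty":-1,"tz":0,"yaw":-0.7,"hand":-1},{"tx":0.5,"ty":-1,"tz":0,"yaw":-0.7,"hand":-1},{"tx":0.5,"ty":-1,"tz":0,"yaw":-0.7,"hand":-1},{"tx":0.5,"ty":-1,"tz":0,"yaw":-0.7,"hand":-1},{"tx":0.5,"ty":-1,"tz":0,"yaw":-0.7,"hand":-1},{"tx":0.5,"ty":-1,"tz":0,"yaw":-0.7,"hand":-1},{"tx":0.5,"ty":-1,"tz":0,"yaw":-0.7,"hand":-1},{"tx":0.5,"ty":-1,"tz":0,"yaw":-0.7,"hand":-1}]'
```

```text
clock: 0.93
position: [0.3199, 0.2895, 0.231]
ee_rot: [-3.141, 0.0, 2.182]
wrist_force: [-0.5, 0.7, -0.8]
width: 0.0854
grasp_force: 0.0
clock: 1.77
position: [0.4449, 0.0397, 0.231]
ee_rot: [-3.141, -0.0, 1.571]
wrist_force: [0.7, -0.2, 1.0]
width: 0.0853
grasp_force: 0.0
```

```bash

python3 -m pendant '[{"tx":0.54,"ty":-0.83,"tz":0,"yaw":-0.45,"hand":-0.5},{"tx":0.54,"ty":-0.83,"tz":0,"yaw":-0.45,"hand":-0.5},{"tx":0.54,"ty":-0.83,"tz":-0.5,"yaw":-0.45,"hand":-0.5},{"tx":0.54,"ty":-0.83,"tz":-0.7,"yaw":-0.45,"hand":-0.5},{"tx":0,"ty":0,"tz":-0.8,"yaw":0,"hand":-0.5}]'
python3 - <<'E'
from h import *
s=env.capture('side');t=env.capture('top')
r=lambda a:cv2.resize(a,(400,400),interpolation=cv2.INTER_CUBIC)
cv2.imwrite('pics/d1.png',np.hstack([r(s[110:250,310:450]),r(t[205:345,355:495])]))
E
```

```text
clock: 2.18
position: [0.5022, -0.0457, 0.1812]
ee_rot: [3.137, 0.002, 1.412]
wrist_force: [0.2, -0.3, 0.7]
width: 0.064
grasp_force: 0.0
```

View pics/d1.png

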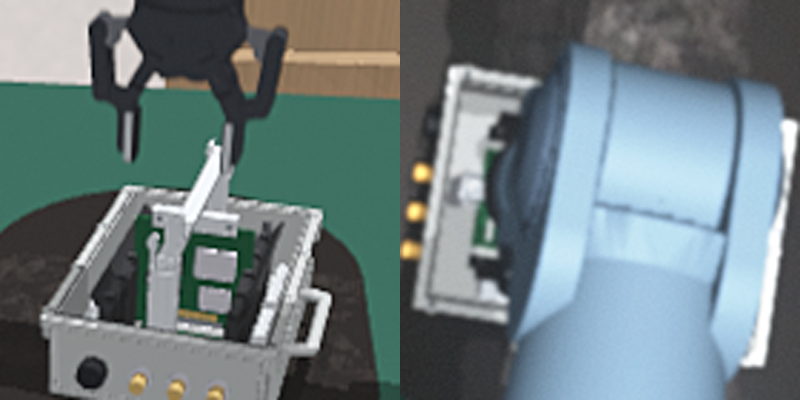

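```bash

python3 -m pendant '[{"tx":-0.1,"ty":0,"tz":-0.8,"yaw":0,"hand":-0.5},{"tx":0,"ty":0,"tz":-0.8,"yaw":0,"hand":-0.5},{"tx":0,"ty":0,"tz":-0.7,"yaw":0,"hand":-0.5},{"tx":0,"ty":0,"tz":0,"yaw":0,"hand":1},{"tx":0,"ty":0,"tz":0,"yaw":0,"hand":1},{"tx":0,"ty":0,"tz":0,"yaw":0,"hand":1},{"tx":0,"ty":0,"tz":0,"yaw":0,"hand":1},{"tx":0,"ty":0,"tz":0,"yaw":0,"hand":1},{"tx":0,"ty":0,"tz":0,"yaw":0,"hand":1}]' 25
python3 - <<'E'
from h import *
s=env.capture('side')
cv2.imwrite('pics/d2.png',cv2.resize(s[130:250,320:440],(600,600),interpolation=cv2.INTER_CUBIC))
E
```

```text
clock: 3.03
position: [0.5013, -0.0425, 0.1268]
ee_rot: [3.132, -0.001, 1.417]
wrist_force: [7.9, -0.6, -1.0]
width: 0.0133
grasp_force: 27.7
```

View pics/d2.png

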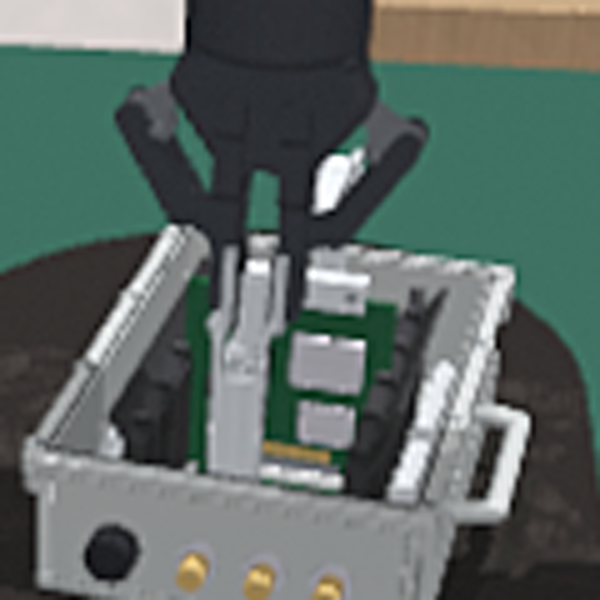

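```bash
python3 - <<'E'
import numpy as np
a=np.radians(np.arange(0,131,6.5)); y=190*np.cos(a)-20*np.sin(a); z=190*np.sin(a)+20*np.cos(a)
d=np.diff(y)/25; e=np.diff(z)/25
print(np.c_[d*.158,d*.987,e].round(2))
E
```

```text
[[-0.02 -0.14  0.86]
 [-0.04 -0.23  0.83]
 [-0.05 -0.32  0.8 ]
 [-0.07 -0.41  0.76]
 [-0.08 -0.49  0.71]
 [-0.09 -0.57  0.65]
 [-0.1  -0.64  0.58]
 [-0.11 -0.7   0.5 ]
 [-0.12 -0.75  0.42]
 [-0.13 -0.79  0.33]
 [-0.13 -0.82  0.24]
 [-0.14 -0.84  0.14]
 [-0.14 -0.85  0.04]
 [-0.14 -0.85 -0.06]
 [-0.13 -0.84 -0.15]
 [-0.13 -0.82 -0.25]
 [-0.13 -0.79 -0.34]
 [-0.12 -0.74 -0.43]
 [-0.11 -0.69 -0.51]
 [-0.1  -0.63 -0.59]]
```

```bash

python3 -m pendant '[{"tx":0.08,"ty":-0.14,"tz":0.86,"yaw":0,"hand":1},{"tx":-0.04,"ty":-0.23,"tz":0.83,"yaw":0,"hand":1},{"tx":-0.05,"ty":-0.32,"tz":0.8,"yaw":0,"hand":1},{"tx":-0.07,"ty":-0.41,"tz":0.76,"yaw":0,"hand":1},{"tx":-0.08,"ty":-0.49,"tz":0.71,"yaw":0,"hand":1},{"tx":-0.09,"ty":-0.57,"tz":0.65,"yaw":0,"hand":1}]'
python3 - <<'E'
from h import *
s=env.capture('side')
cv2.imwrite('pics/d3.png',cv2.resize(s[80:240,310:470],(500,500),interpolation=cv2.INTER_CUBIC))
print(env.get_obs()['moment'])
E
```

```text
clock: 3.58
position: [0.492, -0.096, 0.242]
ee_rot: [3.136, -0.001, 1.418]
wrist_force: [4.7, -0.9, -3.8]
width: 0.0133
grasp_force: 25.8
[0.77473956 0.379152   0.05189723]
```

View pics/d3.png

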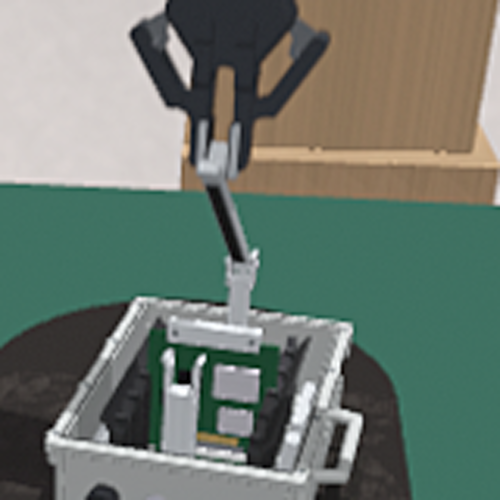

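The bar is raised about 40° and still held. I'll continue the arc.

```bash

python3 -m pendant '[{"tx":-0.05,"ty":-0.64,"tz":0.58,"yaw":0,"hand":1},{"tx":-0.06,"ty":-0.7,"tz":0.5,"yaw":0,"hand":1},{"tx":-0.12,"ty":-0.75,"tz":0.42,"yaw":0,"hand":1},{"tx":-0.13,"ty":-0.79,"tz":0.33,"yaw":0,"hand":1},{"tx":-0.13,"ty":-0.82,"tz":0.24,"yaw":0,"hand":1},{"tx":-0.14,"ty":-0.84,"tz":0.14,"yaw":0,"hand":1},{"tx":-0.14,"ty":-0.85,"tz":0.04,"yaw":0,"hand":1}]'
python3 -m pendant '[{"tx":-0.14,"ty":-0.85,"tz":-0.06,"yaw":0,"hand":1},{"tx":-0.13,"ty":-0.84,"tz":-0.15,"yaw":0,"hand":1},{"tx":-0.13,"ty":-0.82,"tz":-0.25,"yaw":0,"hand":1},{"tx":-0.13,"ty":-0.79,"tz":-0.34,"yaw":0,"hand":1},{"tx":-0.12,"ty":-0.74,"tz":-0.43,"yaw":0,"hand":1},{"tx":-0.11,"ty":-0.69,"tz":-0.51,"yaw":0,"hand":1},{"tx":0,"ty":0,"tz":0,"yaw":0,"hand":1}]'
```

```text
clock: 4.22
position: [0.4704, -0.2305, 0.2976]
ee_rot: [3.14, -0.0, 1.418]
wrist_force: [-2.6, 2.0, 2.3]
width: 0.0134
grasp_force: 24.3
clock: 4.8
position: [0.4505, -0.3536, 0.2518]
ee_rot: [-3.141, 0.006, 1.413]
wrist_force: [-3.5, -4.7, 6.5]
width: 0.013
grasp_force: 27.2
```

```bash

python3 -m pendant '[{"tx":0,"ty":0,"tz":0,"yaw":0,"hand":-0.5},{"tx":0,"ty":0,"tz":0,"yaw":0,"hand":-0.5},{"tx":0,"ty":0,"tz":0,"yaw":0,"hand":-0.5},{"tx":0,"ty":0,"tz":0.8,"yaw":0,"hand":-0.5},{"tx":0,"ty":0,"tz":1,"yaw":0,"hand":-0.5},{"tx":0,"ty":0,"tz":1,"yaw":0,"hand":-0.5},{"tx":-0.5,"ty":0.5,"tz":0.4,"yaw":1,"hand":-0.5},{"tx":-0.5,"ty":1,"tz":0,"yaw":1,"hand":-0.5},{"tx":0,"ty":1,"tz":0,"yaw":1,"hand":-0.5},{"tx":0,"ty":1,"tz":0,"yaw":1,"hand":-0.5}]'
python3 - <<'E'
from h import *
s=env.capture('side');t=env.capture('top')
cv2.imwrite('pics/s1.png',s);cv2.imwrite('pics/t1.png',t)
r=lambda a:cv2.resize(a,(400,400),interpolation=cv2.INTER_CUBIC)
p=proj('side',np.array([[.5245,.1809,.118],[.5194,.2533,.118],[.5173,.2888,.118]])); print(p)
for q in p: cv2.circle(s,tuple(int(round(v)) for v in q),1,(0,0,255),-1)
cv2.imwrite('pics/d4.png',np.hstack([r(s[240:380,290:430]),r(s[60:240,300:480])]))
E
```

```text
clock: 5.63
position: [0.4268, -0.2601, 0.3326]
ee_rot: [3.14, 0.001, 1.77]
wrist_force: [1.1, 0.7, -0.3]
width: 0.0638
grasp_force: 0.0
[[348.60838198 254.35724933]
 [347.35272308 279.35610523]
 [346.39853428 293.23095574]]
```

View pics/d4.png

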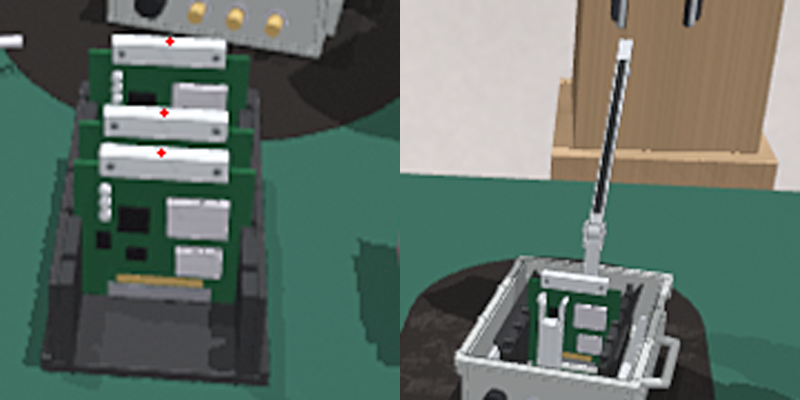

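```bash

python3 -m pendant '[{"tx":0.2,"ty":1,"tz":0,"yaw":0.92,"hand":-0.3},{"tx":0.2,"ty":1,"tz":0,"yaw":0.92,"hand":-0.3},{"tx":0.2,"ty":1,"tz":0,"yaw":0.92,"hand":-0.3},{"tx":0.2,"ty":1,"tz":0,"yaw":0.92,"hand":-0.3},{"tx":0.2,"ty":1,"tz":0,"yaw":0.92,"hand":-0.3},{"tx":0.2,"ty":1,"tz":0,"yaw":0.92,"hand":-0.3},{"tx":0.2,"ty":1,"tz":0,"yaw":0.92,"hand":-0.3},{"tx":0.2,"ty":1,"tz":0,"yaw":0.92,"hand":-0.3},{"tx":0.2,"ty":1,"tz":0,"yaw":0.92,"hand":-0.3},{"tx":0.2,"ty":1,"tz":0,"yaw":0.92,"hand":-0.3}]'
python3 -m pendant '[{"tx":0.24,"ty":1,"tz":-0.2,"yaw":0.92,"hand":-0.3},{"tx":0.24,"ty":1,"tz":-0.3,"yaw":0.92,"hand":-0.3},{"tx":0.24,"ty":1,"tz":-0.5,"yaw":0.92,"hand":-0.3},{"tx":0.24,"ty":1,"tz":-0.5,"yaw":0.92,"hand":-0.3},{"tx":0.24,"ty":1,"tz":-0.5,"yaw":0.92,"hand":-0.3},{"tx":0.24,"ty":1,"tz":-0.5,"yaw":0.92,"hand":-0.3},{"tx":0.24,"ty":0.8,"tz":-0.5,"yaw":0.92,"hand":-0.3},{"tx":0.24,"ty":0.6,"tz":-0.5,"yaw":0.5,"hand":-0.3},{"tx":0,"ty":0,"tz":0,"yaw":0,"hand":-0.3}]'
```

```text
clock: 6.57
position: [0.4773, -0.0102, 0.332]
ee_rot: [3.141, 0.001, 2.572]
wrist_force: [0.2, 0.8, 0.5]
width: 0.0555
grasp_force: 0.0
clock: 7.32
position: [0.5245, 0.1758, 0.2413]
ee_rot: [3.141, -0.004, -3.105]
wrist_force: [-0.5, -0.4, -0.6]
width: 0.0554
grasp_force: 0.0
```

```bash

python3 -m pendant '[{"tx":0,"ty":0.2,"tz":-0.9,"yaw":0.3,"hand":-0.2},{"tx":0,"ty":0,"tz":-1,"yaw":0,"hand":-0.2},{"tx":0,"ty":0,"tz":-1,"yaw":0,"hand":-0.2},{"tx":0,"ty":0,"tz":-1,"yaw":0,"hand":-0.2},{"tx":0,"ty":0,"tz":-1,"yaw":0,"hand":-0.2},{"tx":0,"ty":0,"tz":-1,"yaw":0,"hand":-0.2},{"tx":0,"ty":0,"tz":-0.1,"yaw":0,"hand":-0.2},{"tx":0,"ty":0,"tz":0,"yaw":0,"hand":-0.2}]'
```

```text
clock: 7.98
position: [0.5236, 0.1775, 0.0933]
ee_rot: [-3.141, -0.004, -3.084]
wrist_force: [0.3, -0.6, 1.2]
width: 0.0515
grasp_force: 0.0
```

```bash

python3 -m pendant '[{"tx":0,"ty":0,"tz":0,"yaw":0,"hand":1},{"tx":0,"ty":0,"tz":0,"yaw":0,"hand":1},{"tx":0,"ty":0,"tz":0,"yaw":0,"hand":1},{"tx":0,"ty":0,"tz":0,"yaw":0,"hand":1},{"tx":0,"ty":0,"tz":0,"yaw":0,"hand":1}]' 40
```

```text
clock: 8.4
position: [0.5265, 0.1792, 0.0963]
ee_rot: [3.14, 0.004, -3.082]
wrist_force: [-0.7, 0.3, 7.5]
width: 0.0084
grasp_force: 40.1
```

```bash

python3 -m pendant '[{"tx":0,"ty":0,"tz":0.5,"yaw":0,"hand":1},{"tx":0,"ty":0,"tz":1,"yaw":0,"hand":1},{"tx":0,"ty":0,"tz":1,"yaw":0,"hand":1},{"tx":0,"ty":0,"tz":1,"yaw":0,"hand":1},{"tx":0,"ty":0,"tz":1,"yaw":0,"hand":1},{"tx":0,"ty":0,"tz":1,"yaw":0,"hand":1},{"tx":0,"ty":0,"tz":1,"yaw":0,"hand":1},{"tx":0,"ty":0,"tz":0.3,"yaw":0,"hand":1},{"tx":0,"ty":0,"tz":0,"yaw":0,"hand":1}]'
cat >> h.py <<'E'
def track():
    """shift of unit parts against first pictures, px"""
    out={}
    for n,boxes in(('side',[(325,218,415,258),(325,195,350,225),(395,215,425,255)]),('top',[(356,222,378,325),(470,235,500,335),(390,312,445,340)])):
        a=cv2.imread(f'pics/{n}0.png'); b=env.capture(n)
        for x0,y0,x1,y1 in boxes:
            m=30; q=b[max(0,y0-m):y1+m,x0-m:x1+m]
            r=cv2.matchTemplate(q,a[y0:y1,x0:x1],cv2.TM_CCOEFF_NORMED); _,v,_,l=cv2.minMaxLoc(r)
            print(n,(x0,y0),'shift',l[0]-m,l[1]-m,'score %.2f'%v)
        out[n]=b
    return out
E
python3 - <<'E'
from h import *
o=track(); s=o['side'];t=o['top'];cv2.imwrite('pics/s2.png',s);cv2.imwrite('pics/t2.png',t)
r=lambda a:cv2.resize(a,(400,400),interpolation=cv2.INTER_CUBIC)
cv2.imwrite('pics/d5.png',np.hstack([r(s[150:390,250:490]),r(t[200:360,350:510])]))
E
```

```text
clock: 9.15
position: [0.5264, 0.1788, 0.2667]
ee_rot: [3.141, 0.005, -3.082]
wrist_force: [0.5, 0.2, -1.8]
width: 0.0081
grasp_force: 39.3
side (325, 218) shift 0 0 score 0.56
side (325, 195) shift 24 4 score 0.55
side (395, 215) shift 0 0 score 0.98
top (356, 222) shift 0 0 score 0.99
top (470, 235) shift 0 0 score 0.95
top (390, 312) shift 0 0 score 0.99
```

View pics/d5.png

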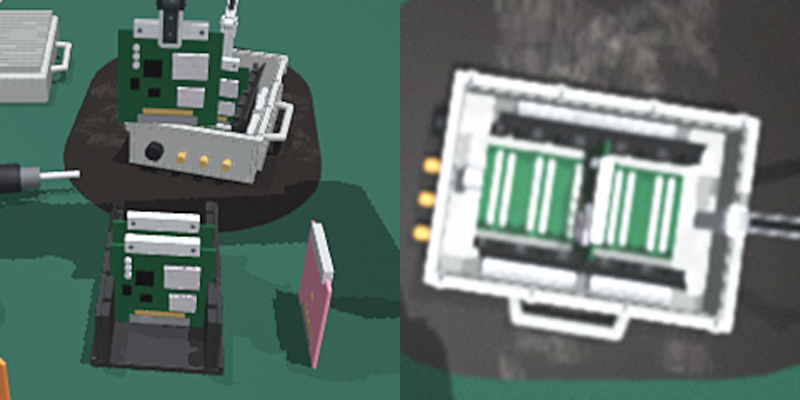

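```bash
python3 - <<'E'
from h import *
p=(.4855,-.124,-.1588)
def loc(w):
    d=w[:2]-np.array(p[:2]); c,s=np.cos(p[2]),np.sin(p[2]); return np.array([c*d[0]+s*d[1],-s*d[0]+c*d[1]]).round(4)
f=lambda x,y:(350+(x-400)/2.5,200+y/2.5)
for n,q,z in[('fitted top end',(604,142),.1),('fitted bot',(587,250),.1),('fork',(466,180),.135),('hinge',(737,218),.128),('guideTL',(487,112),.076),('guideTR',(702,143),.076),('guideBL',(474,243),.076),('guideBR',(684,284),.076)]:
    print(n,loc(atz('top',*f(*q),z)))
s=cv2.imread('pics/s2.png');t=cv2.imread('pics/t2.png')
a=t[255:305,365:495]; b=t[228:330,400:460]
cv2.imwrite('pics/d6.png',np.hstack([cv2.resize(t[222:338,355:500],(750,600),interpolation=2)]))
E
```

```text
fitted top end [0.0495 0.0028]
fitted bot [-0.0417  0.0041]
fork [-0.0015  0.1153]
hinge [ 0.003  -0.1082]
guideTL [0.0611 0.101 ]
guideTR [ 0.0637 -0.084 ]
guideBL [-0.0507  0.0955]
guideBR [-0.0569 -0.0851]
```

View pics/d6.png

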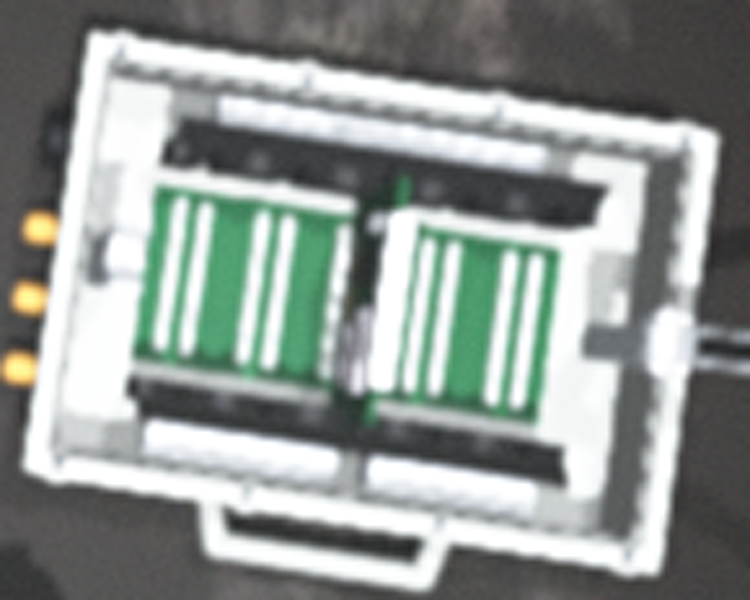

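```bash
python3 - <<'E'
from h import *
p=(.4855,-.124,-.1588)
def loc(w):
    d=w[:2]-np.array(p[:2]); c,s=np.cos(p[2]),np.sin(p[2]); return np.array([c*d[0]+s*d[1],-s*d[0]+c*d[1]]).round(4)
f=lambda x,y:(355+x/5.172,222+y/5.172)
for n,q,z in[('fitted stiff',(393.5,301),.116),('green top',(404,182),.1),('green bot',(370,420),.1),('railTL',(165,150),.07),('railTR',(605,205),.07),('railBL',(130,388),.07),('railBR',(567,465),.07)]+[('lump',(x,y),.07) for x,y in((180,150),(257,160),(345,172),(432,190),(520,200))]:
    print(n,loc(atz('top',*f(*q),z)))
# side view check of fitted stiffener ends in t2/s1: use white blob in side s1
s=cv2.imread('pics/s1.png'); m=(s.min(2)>190).astype('uint8')
n,l,st,ce=cv2.connectedComponentsWithStats(m[170:200,355:400])
for i in range(1,n):
    if st[i,4]>20:
        c=ce[i]+[355,170]; print('side blob',c,st[i],loc(atz('side',*c,.111)))
E
```

```text
fitted stiff [ 0.0004 -0.0001]
green top [ 0.0492 -0.0004]
green bot [-0.0477 -0.0004]
railTL [0.0491 0.094 ]
railTR [ 0.0552 -0.0892]
railBL [-0.0502  0.0938]
railBR [-0.053  -0.0882]
lump [0.0501 0.0879]
lump [0.051  0.0558]
lump [0.0518 0.019 ]
lump [ 0.0501 -0.0176]
lump [ 0.0518 -0.0542]
side blob [378.5 184. ] [ 9 11 30  7 76] [ 0.0007 -0.011 ]
```

```bash

python3 -m pendant '[{"tx":-0.1,"ty":-0.5,"tz":0,"yaw":-0.25,"hand":1},{"tx":-0.14,"ty":-1,"tz":0,"yaw":-0.25,"hand":1},{"tx":-0.14,"ty":-1,"tz":0,"yaw":-0.25,"hand":1},{"tx":-0.14,"ty":-1,"tz":0,"yaw":-0.25,"hand":1},{"tx":-0.14,"ty":-1,"tz":0,"yaw":-0.25,"hand":1},{"tx":-0.14,"ty":-1,"tz":0,"yaw":-0.25,"hand":1},{"tx":-0.14,"ty":-1,"tz":0,"yaw":-0.25,"hand":1},{"tx":-0.14,"ty":-1,"tz":0,"yaw":-0.25,"hand":1},{"tx":-0.14,"ty":-1,"tz":0,"yaw":-0.25,"hand":1},{"tx":-0.14,"ty":-1,"tz":0,"yaw":-0.25,"hand":1}]' 60
python3 -m pendant '[{"tx":-0.06,"ty":-0.8,"tz":0,"yaw":0,"hand":1},{"tx":0,"ty":-0.4,"tz":0,"yaw":0,"hand":1},{"tx":0,"ty":0,"tz":0,"yaw":0,"hand":1},{"tx":0,"ty":0,"tz":0,"yaw":0,"hand":1}]'
```

```text
clock: 10.08
position: [0.4889, -0.0605, 0.2623]
ee_rot: [3.142, -0.004, 2.98]
wrist_force: [0.1, -0.5, -1.5]
width: 0.0075
grasp_force: 64.0
clock: 10.42
position: [0.4887, -0.0888, 0.2633]
ee_rot: [3.141, -0.002, 2.981]
wrist_force: [-0.1, 0.1, -1.0]
width: 0.0075
grasp_force: 63.9
```

```bash
python3 - <<'E'
from h import *
s=env.capture('side'); cv2.imwrite('pics/s3.png',s); o=env.get_obs(); print(o['position'])
p=(.4855,-.124,-.1588)
z0=o['position'][2]-.0883
def L(P,c):
    q=proj('side',fr(p,P))-[300,60]; q=(q*4).astype(int); cv2.polylines(im,[q],False,c,1)
im=cv2.resize(s[60:210,300:450],(600,600),interpolation=2)
L([(.05,.036,z0),(-.05,.036,z0)],(0,0,255)); L([(.05,.036,z0),(.05,.036,z0+.11)],(0,0,255)); L([(-.05,.036,z0),(-.05,.036,z0+.11)],(0,0,255))
for y in(.036,): L([(.053,y,.064),(-.053,y,.064)],(0,255,255))
L([(.035,0,.116),(-.035,0,.116)],(255,0,255))
cv2.imwrite('pics/d7.png',im)
E
```

```text
[ 0.48891218 -0.088303    0.26355324]
```

View pics/d7.png

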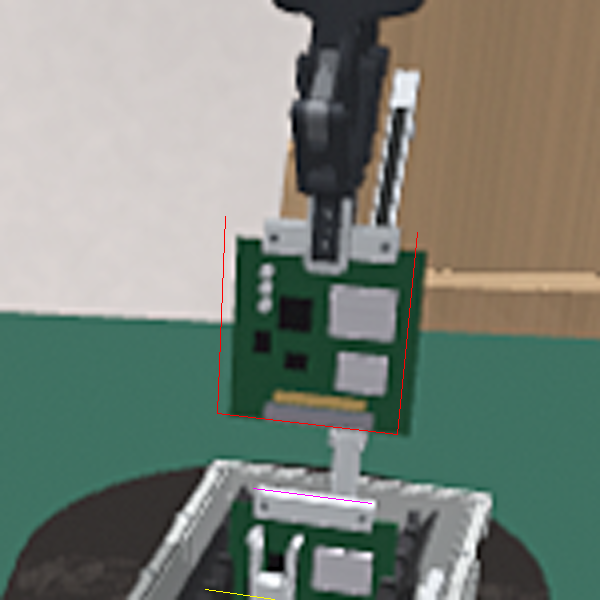

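```bash
python3 -m pendant '[{"tx":0.18,"ty":-0.03,"tz":-0.7,"yaw":0,"hand":1},{"tx":0,"ty":0,"tz":-0.9,"yaw":0,"hand":1},{"tx":0,"ty":0,"tz":-0.9,"yaw":0,"hand":1},{"tx":0,"ty":0,"tz":-0.8,"yaw":0,"hand":1},{"tx":0,"ty":0,"tz":-0.4,"yaw":0,"hand":1},{"tx":0,"ty":0,"tz":0,"yaw":0,"hand":1},{"tx":0,"ty":0,"tz":0,"yaw":0,"hand":1}]'
python3 - <<'E'
from h import *
t=env.capture('side'); cv2.imwrite('pics/s4.png',t)
cv2.imwrite('pics/d8.png',cv2.resize(t[110:230,320:440],(600,600),interpolation=2))
E
```

```text
clock: 11.05
position: [0.4937, -0.0889, 0.1718]
ee_rot: [3.141, -0.001, 2.984]
wrist_force: [0.9, 0.6, -0.9]
width: 0.0077
grasp_force: 63.9
```

View pics/d8.png

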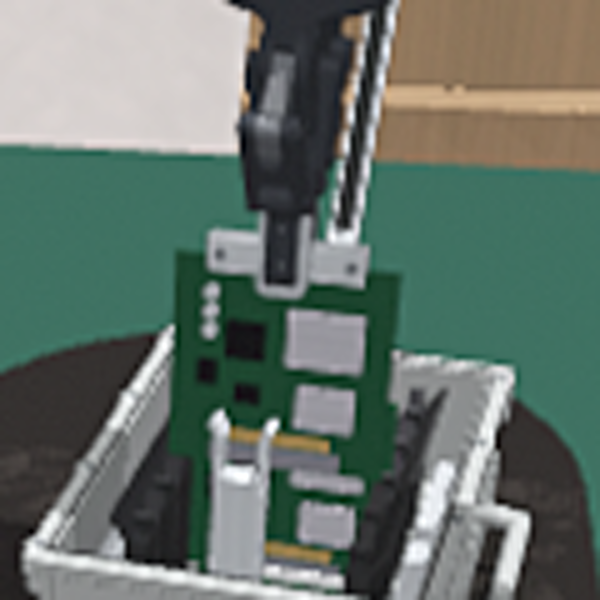

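The board hangs above its guides, between the left guide at about (185,460) and the right at about (380,480), and it looks centred. I'll lower it gently and watch the force.

```bash
python3 -m pendant '[{"tx":0,"ty":0,"tz":-0.4,"yaw":0,"hand":1},{"tx":0,"ty":0,"tz":-0.4,"yaw":0,"hand":1},{"tx":0,"ty":0,"tz":-0.4,"yaw":0,"hand":1},{"tx":0,"ty":0,"tz":0,"yaw":0,"hand":1}]'
python3 -m pendant '[{"tx":0,"ty":0,"tz":-0.3,"yaw":0,"hand":1},{"tx":0,"ty":0,"tz":-0.3,"yaw":0,"hand":1},{"tx":0,"ty":0,"tz":0,"yaw":0,"hand":1}]'
python3 -m pendant '[{"tx":0,"ty":0,"tz":-0.3,"yaw":0,"hand":1},{"tx":0,"ty":0,"tz":-0.3,"yaw":0,"hand":1},{"tx":0,"ty":0,"tz":0,"yaw":0,"hand":1}]'
```

```text
clock: 11.43
position: [0.4924, -0.0893, 0.1395]
ee_rot: [3.141, -0.003, 2.982]
wrist_force: [-0.0, -0.5, -1.3]
width: 0.0074
grasp_force: 64.0
clock: 11.68
position: [0.493, -0.0895, 0.1252]
ee_rot: [3.141, -0.002, 2.982]
wrist_force: [0.4, 1.2, -1.9]
width: 0.0078
grasp_force: 63.9
clock: 11.93
position: [0.4931, -0.0894, 0.1103]
ee_rot: [3.141, -0.002, 2.983]
wrist_force: [0.4, 1.6, -1.6]
width: 0.0076
grasp_force: 63.9
```

```bash
python3 -m pendant '[{"tx":0,"ty":0,"tz":-0.25,"yaw":0,"hand":1},{"tx":0,"ty":0,"tz":-0.25,"yaw":0,"hand":1},{"tx":0,"ty":0,"tz":0,"yaw":0,"hand":1}]'
python3 -m pendant '[{"tx":0,"ty":0,"tz":-0.15,"yaw":0,"hand":1},{"tx":0,"ty":0,"tz":0,"yaw":0,"hand":1}]'
python3 -m pendant '[{"tx":0,"ty":0,"tz":-0.1,"yaw":0,"hand":1},{"tx":0,"ty":0,"tz":0,"yaw":0,"hand":1}]'
```

```text
clock: 12.18
position: [0.4934, -0.0894, 0.0981]
ee_rot: [3.141, -0.001, 2.983]
wrist_force: [0.9, 2.4, -3.3]
width: 0.0077
grasp_force: 63.9
clock: 12.35
position: [0.4938, -0.0894, 0.095]
ee_rot: [3.141, -0.0, 2.983]
wrist_force: [0.5, 2.6, -2.2]
width: 0.0075
grasp_force: 63.8
clock: 12.52
position: [0.4939, -0.0895, 0.0944]
ee_rot: [3.141, 0.001, 2.983]
wrist_force: [-3.8, 3.9, 9.6]
width: 0.0076
grasp_force: 65.4
```

```bash
python3 -m pendant '[{"tx":0,"ty":0,"tz":0.1,"yaw":0,"hand":0.48},{"tx":0,"ty":0,"tz":0,"yaw":0,"hand":0.48},{"tx":0,"ty":0,"tz":0,"yaw":0,"hand":0.48},{"tx":0,"ty":0,"tz":0.4,"yaw":0,"hand":0.48},{"tx":0,"ty":0,"tz":0.8,"yaw":0,"hand":0.48},{"tx":0,"ty":0,"tz":1,"yaw":0,"hand":0.48},{"tx":0,"ty":0,"tz":1,"yaw":0,"hand":0.48},{"tx":0,"ty":0,"tz":1,"yaw":0,"hand":0.48},{"tx":0,"ty":0.5,"tz":1,"yaw":0,"hand":0.4},{"tx":0,"ty":1,"tz":0.6,"yaw":0.3,"hand":0.4}]'
python3 -m pendant '[{"tx":0.07,"ty":1,"tz":0,"yaw":0.2,"hand":0.4},{"tx":0.07,"ty":1,"tz":0,"yaw":0.2,"hand":0.4},{"tx":0.07,"ty":1,"tz":0,"yaw":0.2,"hand":0.4},{"tx":0.07,"ty":1,"tz":0,"yaw":0.2,"hand":0.4},{"tx":0.07,"ty":1,"tz":0,"yaw":0.2,"hand":0.4},{"tx":0.07,"ty":1,"tz":0,"yaw":0.2,"hand":0.4},{"tx":0.07,"ty":1,"tz":0,"yaw":0.2,"hand":0.4},{"tx":0.07,"ty":1,"tz":0,"yaw":0.2,"hand":0.4},{"tx":0.07,"ty":1,"tz":0,"yaw":0.2,"hand":0.4},{"tx":0.07,"ty":1,"tz":0,"yaw":0.2,"hand":0.4}]'
python3 -m pendant '[{"tx":0.1,"ty":1,"tz":0,"yaw":0.2,"hand":0.4},{"tx":0.1,"ty":1,"tz":0,"yaw":0,"hand":0.4},{"tx":0,"ty":0.8,"tz":0,"yaw":0,"hand":0.4},{"tx":0,"ty":0.5,"tz":0,"yaw":0,"hand":0.4},{"tx":0,"ty":0.25,"tz":0,"yaw":0,"hand":0.4},{"tx":0,"ty":0,"tz":0,"yaw":0,"hand":0.4},{"tx":0,"ty":0,"tz":0,"yaw":0,"hand":0.4}]'
python3 - <<'E'
from h import *
o=track();cv2.imwrite('pics/s5.png',o['side']);cv2.imwrite('pics/t5.png',o['top']); print(env.get_obs()['position'])
E
```

```text
clock: 13.35
position: [0.4953, -0.0542, 0.2441]
ee_rot: [-3.14, 0.005, 3.005]
wrist_force: [1.0, -0.7, 1.0]
width: 0.0257
grasp_force: 0.0
clock: 14.18
position: [0.5114, 0.1988, 0.2412]
ee_rot: [-3.141, 0.001, -3.099]
wrist_force: [1.3, 0.0, 0.1]
width: 0.0258
grasp_force: 0.0
clock: 14.77
position: [0.5164, 0.2859, 0.2407]
ee_rot: [-3.141, 0.0, -3.083]
wrist_force: [0.1, -0.2, 0.7]
width: 0.0254
grasp_force: 0.0
side (325, 218) shift 0 0 score 0.59
side (325, 195) shift 0 0 score 0.75
side (395, 215) shift 0 0 score 0.98
top (356, 222) shift 0 0 score 0.99
top (470, 235) shift 0 0 score 0.95
top (390, 312) shift 0 0 score 0.99
[0.51652902 0.28536804 0.2407584 ]
```

```bash
python3 -m pendant '[{"tx":0,"ty":0.05,"tz":-0.9,"yaw":0,"hand":0.4},{"tx":0,"ty":0,"tz":-1,"yaw":0,"hand":0.4},{"tx":0,"ty":0,"tz":-1,"yaw":0,"hand":0.4},{"tx":0,"ty":0,"tz":-1,"yaw":0,"hand":0.4},{"tx":0,"ty":0,"tz":-0.6,"yaw":0,"hand":0.4},{"tx":0,"ty":0,"tz":0,"yaw":0,"hand":0.4}]'
python3 -m pendant '[{"tx":0,"ty":0,"tz":-0.5,"yaw":0,"hand":0.4},{"tx":0,"ty":0,"tz":-0.5,"yaw":0,"hand":0.4},{"tx":0,"ty":0,"tz":-0.4,"yaw":0,"hand":0.4},{"tx":0,"ty":0,"tz":0,"yaw":0,"hand":0.4}]'
python3 - <<'E'
from h import *
t=cv2.imread('pics/t5.png'); m=(t.min(2)>225).astype('uint8')
p=(.4855,-.124,-.1588)
q=proj('top',fr(p,[(0,.036,.116),(0,0,.116),(.03,.036,.116),(-.03,.036,.116)])); print(q)
for v in q:
    r=int(round(v[1])); c=int(round(v[0])); print(t[r,c-7:c+8].min(1))
E
```

```text
clock: 15.37
position: [0.5137, 0.2854, 0.1243]
ee_rot: [-3.139, -0.007, -3.084]
wrist_force: [-0.8, -0.1, 0.2]
width: 0.026
grasp_force: 0.0
clock: 15.7
position: [0.5156, 0.2868, 0.092]
ee_rot: [-3.141, -0.002, -3.083]
wrist_force: [-0.0, 0.1, -0.3]
width: 0.0256
grasp_force: 0.0
[[413.69748171 277.60295585]
 [430.98737243 280.36173949]
 [415.78393117 263.22023633]
 [411.60214147 292.04696304]]
[117 162 248 255 255 255 255 204  91  70  83 145 222 243 178]
[ 67  77  87 150 249 255 255 255 255 199 154 238 254 204 107]
[145 185 247 255 255 255 255 217 127 123 142 152 158 155 112]
[207 239 250 255 255 255 255 200  92  66  82 127 187 194 150]
```

```bash
python3 -m pendant '[{"tx":0,"ty":0,"tz":0,"yaw":0,"hand":1},{"tx":0,"ty":0,"tz":0,"yaw":0,"hand":1},{"tx":0,"ty":0,"tz":0,"yaw":0,"hand":1},{"tx":0,"ty":0,"tz":0,"yaw":0,"hand":1},{"tx":0,"ty":0,"tz":0,"yaw":0,"hand":1}]' 60
python3 -m pendant '[{"tx":0,"ty":0,"tz":0.5,"yaw":0,"hand":1},{"tx":0,"ty":0,"tz":1,"yaw":0,"hand":1},{"tx":0,"ty":0,"tz":1,"yaw":0,"hand":1},{"tx":0,"ty":0,"tz":1,"yaw":0,"hand":1},{"tx":0,"ty":0,"tz":1,"yaw":0,"hand":1},{"tx":0,"ty":0,"tz":1,"yaw":0,"hand":1},{"tx":0,"ty":0,"tz":1,"yaw":0,"hand":1},{"tx":0,"ty":0,"tz":0.3,"yaw":0,"hand":1},{"tx":0,"ty":0,"tz":0,"yaw":0,"hand":1}]'
python3 - <<'E'
from h import *
o=track();cv2.imwrite('pics/s6.png',o['side'])
b=env.get_obs()['position']; print(b)
E
```

```text
clock: 16.12
position: [0.5171, 0.2879, 0.094]
ee_rot: [3.141, 0.002, -3.082]
wrist_force: [0.8, -0.4, 1.7]
width: 0.008
grasp_force: 59.8
clock: 16.87
position: [0.5178, 0.2884, 0.2655]
ee_rot: [3.14, 0.005, -3.082]
wrist_force: [0.5, -0.8, -2.0]
width: 0.008
grasp_force: 59.4
side (325, 218) shift 0 0 score 0.41
side (325, 195) shift 23 -2 score 0.38
side (395, 215) shift 0 0 score 0.98
top (356, 222) shift 0 0 score 0.99
top (470, 235) shift 0 0 score 0.95
top (390, 312) shift 0 0 score 0.99
[0.51617907 0.28770833 0.26192282]
```

```bash

python3 -m pendant '[{"tx":-0.06,"ty":-0.5,"tz":0,"yaw":-0.25,"hand":1},{"tx":-0.06,"ty":-1,"tz":0,"yaw":-0.25,"hand":1},{"tx":-0.06,"ty":-1,"tz":0,"yaw":-0.25,"hand":1},{"tx":-0.06,"ty":-1,"tz":0,"yaw":-0.25,"hand":1},{"tx":-0.06,"ty":-1,"tz":0,"yaw":-0.25,"hand":1},{"tx":-0.06,"ty":-1,"tz":0,"yaw":-0.25,"hand":1},{"tx":-0.06,"ty":-1,"tz":0,"yaw":-0.25,"hand":1},{"tx":-0.06,"ty":-1,"tz":0,"yaw":-0.25,"hand":1},{"tx":-0.06,"ty":-1,"tz":0,"yaw":-0.25,"hand":1},{"tx":-0.06,"ty":-1,"tz":0,"yaw":-0.25,"hand":1}]'
python3 -m pendant '[{"tx":-0.06,"ty":-1,"tz":0,"yaw":0,"hand":1},{"tx":-0.06,"ty":-1,"tz":0,"yaw":0,"hand":1},{"tx":-0.04,"ty":-1,"tz":0,"yaw":0,"hand":1},{"tx":0,"ty":-0.7,"tz":0,"yaw":0,"hand":1},{"tx":0,"ty":-0.44,"tz":0,"yaw":0,"hand":1},{"tx":0,"ty":0,"tz":0,"yaw":0,"hand":1},{"tx":0,"ty":0,"tz":0,"yaw":0,"hand":1}]'
python3 - <<'E'
from h import *
o=track();cv2.imwrite('pics/s7.png',o['side']);cv2.imwrite('pics/t7.png',o['top']);b=env.get_obs(); print(b['position'])
s=o['side']; g=(s[:,:,1].astype(int)-s[:,:,2]); 
# board edges along rows: green strong (board) vs background; measure stiffener-row & board extents
p=(.4855,-.124,-.1588); z0=b['position'][2]-.086
print(proj('side',fr(p,[(.05,.072,z0+.05),(-.05,.072,z0+.05),(.05,.072,z0),(-.05,.072,z0)])).round(1))
m=((s[:,:,1]<95)&(s[:,:,1]>55)&(s[:,:,2]<45)&(s[:,:,0]<60)).astype('uint8')
n,l,st,ce=cv2.connectedComponentsWithStats(m[60:230,300:460])
i=1+np.argmax(st[1:,4]); print(st[i],ce[i]+[300,60])
for r in range(90,190,15):
    c=np.where(m[r,300:460])[0]; print(r,(c.min()+300,c.max()+300,len(c)) if len(c) else None)
E
```

```text
clock: 17.8
position: [0.4995, 0.0485, 0.261]
ee_rot: [-3.141, -0.004, 2.98]
wrist_force: [-0.6, -0.6, -1.3]
width: 0.0079
grasp_force: 59.3
clock: 18.38
position: [0.4966, -0.0532, 0.262]
ee_rot: [3.141, -0.002, 2.981]
wrist_force: [0.6, 0.8, -1.8]
width: 0.0076
grasp_force: 59.3
side (325, 218) shift 0 0 score 0.59
side (325, 195) shift 0 0 score 0.91
side (395, 215) shift 0 0 score 0.91
top (356, 222) shift 0 0 score 0.92
top (470, 235) shift 27 -9 score 0.62
top (390, 312) shift -30 -5 score 0.50
[ 0.49700424 -0.0523652   0.26255284]
[[351.2 146.8]
 [398.8 151.9]
 [350.4 169. ]
 [396.6 174.6]]
[  52   64   49   51 1123] [374.6856634  148.79964381]
90 None
105 None
120 None
135 (np.int64(354), np.int64(400), 41)
150 (np.int64(352), np.int64(399), 34)
165 (np.int64(352), np.int64(397), 21)
180 None
```

```bash
python3 -m pendant '[{"tx":0.04,"ty":0,"tz":-0.7,"yaw":0,"hand":1},{"tx":0,"ty":0,"tz":-0.9,"yaw":0,"hand":1},{"tx":0,"ty":0,"tz":-0.9,"yaw":0,"hand":1},{"tx":0,"ty":0,"tz":-0.8,"yaw":0,"hand":1},{"tx":0,"ty":0,"tz":-0.5,"yaw":0,"hand":1},{"tx":0,"ty":0,"tz":-0.3,"yaw":0,"hand":1},{"tx":0,"ty":0,"tz":0,"yaw":0,"hand":1}]'
python3 -m pendant '[{"tx":0,"ty":0,"tz":-0.3,"yaw":0,"hand":1},{"tx":0,"ty":0,"tz":-0.3,"yaw":0,"hand":1},{"tx":0,"ty":0,"tz":0,"yaw":0,"hand":1}]'
python3 -m pendant '[{"tx":0,"ty":0,"tz":-0.4,"yaw":0,"hand":1},{"tx":0,"ty":0,"tz":-0.4,"yaw":0,"hand":1},{"tx":0,"ty":0,"tz":0,"yaw":0,"hand":1}]'
```

```text
clock: 19.07
position: [0.4971, -0.052, 0.1589]
ee_rot: [3.141, -0.003, 2.984]
wrist_force: [-0.4, -0.4, -1.5]
width: 0.0073
grasp_force: 59.2
clock: 19.32
position: [0.4982, -0.053, 0.1448]
ee_rot: [3.141, -0.001, 2.983]
wrist_force: [0.1, -0.4, -2.8]
width: 0.0076
grasp_force: 59.2
clock: 19.57
position: [0.4971, -0.053, 0.1234]
ee_rot: [3.141, -0.003, 2.982]
wrist_force: [-0.3, -0.1, -1.6]
width: 0.0079
grasp_force: 59.2
```

Free of forces, with the bottom at about 37 mm. I'll continue lowering.

```bash
python3 -m pendant '[{"tx":0,"ty":0,"tz":-0.4,"yaw":0,"hand":1},{"tx":0,"ty":0,"tz":-0.4,"yaw":0,"hand":1},{"tx":0,"ty":0,"tz":0,"yaw":0,"hand":1}]'
python3 -m pendant '[{"tx":0,"ty":0,"tz":-0.25,"yaw":0,"hand":1},{"tx":0,"ty":0,"tz":0,"yaw":0,"hand":1}]'
python3 -m pendant '[{"tx":0,"ty":0,"tz":-0.15,"yaw":0,"hand":1},{"tx":0,"ty":0,"tz":0,"yaw":0,"hand":1}]'
python3 -m pendant '[{"tx":0,"ty":0,"tz":-0.1,"yaw":0,"hand":1},{"tx":0,"ty":0,"tz":0,"yaw":0,"hand":1}]'
```

```text
clock: 19.82
position: [0.4969, -0.053, 0.1033]
ee_rot: [3.141, -0.003, 2.982]
wrist_force: [-0.7, 0.2, -1.4]
width: 0.0083
grasp_force: 59.3
clock: 19.98
position: [0.4978, -0.0531, 0.0982]
ee_rot: [3.141, -0.002, 2.983]
wrist_force: [-0.2, 0.5, -1.6]
width: 0.0077
grasp_force: 59.3
clock: 20.15
position: [0.4983, -0.0532, 0.0952]
ee_rot: [3.141, -0.0, 2.983]
wrist_force: [0.4, 0.4, -2.0]
width: 0.008
grasp_force: 59.3
clock: 20.32
position: [0.4984, -0.0532, 0.0929]
ee_rot: [3.141, 0.0, 2.983]
wrist_force: [0.4, -0.2, -2.2]
width: 0.0077
grasp_force: 59.3
```

```bash
python3 -m pendant '[{"tx":0,"ty":0,"tz":-0.08,"yaw":0,"hand":1},{"tx":0,"ty":0,"tz":0,"yaw":0,"hand":1}]'
python3 -m pendant '[{"tx":0,"ty":0,"tz":-0.06,"yaw":0,"hand":1},{"tx":0,"ty":0,"tz":0,"yaw":0,"hand":1}]'
```

```text
clock: 20.48
position: [0.4988, -0.0533, 0.092]
ee_rot: [-3.142, 0.001, 2.983]
wrist_force: [-0.6, 0.2, 5.4]
width: 0.0077
grasp_force: 60.2
clock: 20.65
position: [0.4989, -0.0534, 0.0919]
ee_rot: [-3.141, 0.002, 2.983]
wrist_force: [-5.2, 1.2, 15.7]
width: 0.0075
grasp_force: 61.8
```

```bash
python3 -m pendant '[{"tx":0,"ty":0,"tz":0.14,"yaw":0,"hand":0.48},{"tx":0,"ty":0,"tz":0,"yaw":0,"hand":0.48},{"tx":0,"ty":0,"tz":0,"yaw":0,"hand":0.48},{"tx":0,"ty":0,"tz":0.4,"yaw":0,"hand":0.48},{"tx":0,"ty":0,"tz":0.8,"yaw":0,"hand":0.48},{"tx":0,"ty":0,"tz":1,"yaw":0,"hand":0.48},{"tx":0,"ty":0,"tz":1,"yaw":0,"hand":0.48},{"tx":0,"ty":0,"tz":1,"yaw":0,"hand":0.48},{"tx":0,"ty":0.5,"tz":1,"yaw":0,"hand":0.3},{"tx":0,"ty":1,"tz":0.6,"yaw":0.3,"hand":0.2}]'
python3 -m pendant '[{"tx":0.08,"ty":1,"tz":0,"yaw":0.25,"hand":0},{"tx":0.08,"ty":1,"tz":0,"yaw":0.25,"hand":0},{"tx":0.08,"ty":1,"tz":0,"yaw":0.25,"hand":0},{"tx":0.08,"ty":1,"tz":0,"yaw":0.25,"hand":0},{"tx":0.08,"ty":1,"tz":0,"yaw":0.25,"hand":0},{"tx":0.08,"ty":1,"tz":0,"yaw":0.25,"hand":0},{"tx":0.08,"ty":1,"tz":0,"yaw":0.25,"hand":0},{"tx":0.08,"ty":1,"tz":0,"yaw":0.25,"hand":0},{"tx":0.08,"ty":1,"tz":0,"yaw":0.2,"hand":0}]'
python3 -m pendant '[{"tx":0.1,"ty":0.8,"tz":0,"yaw":0,"hand":0},{"tx":0,"ty":0.6,"tz":0,"yaw":0,"hand":0},{"tx":0,"ty":0.3,"tz":0,"yaw":0,"hand":0},{"tx":0,"ty":0,"tz":0,"yaw":0,"hand":0},{"tx":0,"ty":0,"tz":0,"yaw":0,"hand":0}]'
python3 - <<'E'
from h import *
o=track(); print(env.get_obs()['position'])
E
```

```text
clock: 21.48
position: [0.4997, -0.0173, 0.2414]
ee_rot: [-3.141, 0.004, 3.006]
wrist_force: [1.6, 0.4, 0.7]
width: 0.0341
grasp_force: 0.0
clock: 22.23
position: [0.5163, 0.2105, 0.2385]
ee_rot: [-3.142, 0.0, -3.081]
wrist_force: [0.2, -0.3, 0.1]
width: 0.0428
grasp_force: 0.0
clock: 22.65
position: [0.5188, 0.2515, 0.2381]
ee_rot: [-3.141, -0.0, -3.082]
wrist_force: [0.2, 0.1, -1.0]
width: 0.0427
grasp_force: 0.0
side (325, 218) shift 0 0 score 0.62
side (325, 195) shift 0 0 score 0.81
side (395, 215) shift 0 0 score 0.98
top (356, 222) shift 0 0 score 0.99
top (470, 235) shift 0 0 score 0.95
top (390, 312) shift 0 0 score 0.99
[0.51891492 0.25078763 0.23820561]
```

```bash
python3 -m pendant '[{"tx":0,"ty":0.03,"tz":-0.8,"yaw":0,"hand":0},{"tx":0,"ty":0,"tz":-1,"yaw":0,"hand":0},{"tx":0,"ty":0,"tz":-1,"yaw":0,"hand":0},{"tx":0,"ty":0,"tz":-1,"yaw":0,"hand":0},{"tx":0,"ty":0,"tz":-1,"yaw":0,"hand":0},{"tx":0,"ty":0,"tz":-0.7,"yaw":0,"hand":0},{"tx":0,"ty":0,"tz":-0.28,"yaw":0,"hand":0},{"tx":0,"ty":0,"tz":0,"yaw":0,"hand":0}]'
python3 -m pendant '[{"tx":0,"ty":0,"tz":0,"yaw":0,"hand":1},{"tx":0,"ty":0,"tz":0,"yaw":0,"hand":1},{"tx":0,"ty":0,"tz":0,"yaw":0,"hand":1},{"tx":0,"ty":0,"tz":0,"yaw":0,"hand":1},{"tx":0,"ty":0,"tz":0,"yaw":0,"hand":1},{"tx":0,"ty":0,"tz":0,"yaw":0,"hand":1}]' 60
python3 -m pendant '[{"tx":0,"ty":0,"tz":0.5,"yaw":0,"hand":1},{"tx":0,"ty":0,"tz":1,"yaw":0,"hand":1},{"tx":0,"ty":0,"tz":1,"yaw":0,"hand":1},{"tx":0,"ty":0,"tz":1,"yaw":0,"hand":1},{"tx":0,"ty":0,"tz":1,"yaw":0,"hand":1},{"tx":0,"ty":0,"tz":1,"yaw":0,"hand":1},{"tx":0,"ty":0,"tz":1,"yaw":0,"hand":1},{"tx":0,"ty":0,"tz":0.3,"yaw":0,"hand":1},{"tx":0,"ty":0,"tz":0,"yaw":0,"hand":1}]'
python3 - <<'E'
from h import *
o=track(); print(env.get_obs()['position'])
E
```

```text
clock: 23.42
position: [0.5174, 0.251, 0.0919]
ee_rot: [-3.14, -0.004, -3.084]
wrist_force: [-0.9, 0.1, 0.7]
width: 0.0426
grasp_force: 0.0
clock: 23.92
position: [0.5205, 0.253, 0.0955]
ee_rot: [3.141, 0.004, -3.082]
wrist_force: [0.7, -1.2, 6.1]
width: 0.0079
grasp_force: 60.4
clock: 24.67
position: [0.5203, 0.2531, 0.2659]
ee_rot: [3.14, 0.005, -3.082]
wrist_force: [-0.4, 0.2, -2.1]
width: 0.0077
grasp_force: 59.4
side (325, 218) shift 0 0 score 0.32
side (325, 195) shift 24 28 score 0.40
side (395, 215) shift 0 0 score 0.98
top (356, 222) shift 0 0 score 0.99
top (470, 235) shift 0 0 score 0.95
top (390, 312) shift 0 0 score 0.99
[0.51862006 0.25244871 0.26243097]
```

```bash

python3 -m pendant '[{"tx":-0.1,"ty":-0.5,"tz":0,"yaw":-0.25,"hand":1},{"tx":-0.1,"ty":-1,"tz":0,"yaw":-0.25,"hand":1},{"tx":-0.1,"ty":-1,"tz":0,"yaw":-0.25,"hand":1},{"tx":-0.1,"ty":-1,"tz":0,"yaw":-0.25,"hand":1},{"tx":-0.1,"ty":-1,"tz":0,"yaw":-0.25,"hand":1},{"tx":-0.1,"ty":-1,"tz":0,"yaw":-0.25,"hand":1},{"tx":-0.1,"ty":-1,"tz":0,"yaw":-0.25,"hand":1},{"tx":-0.1,"ty":-1,"tz":0,"yaw":-0.25,"hand":1},{"tx":-0.1,"ty":-1,"tz":0,"yaw":-0.25,"hand":1},{"tx":-0.1,"ty":-1,"tz":0,"yaw":-0.25,"hand":1}]'
python3 -m pendant '[{"tx":-0.1,"ty":-1,"tz":0,"yaw":0,"hand":1},{"tx":-0.1,"ty":-1,"tz":0,"yaw":0,"hand":1},{"tx":-0.1,"ty":-1,"tz":0,"yaw":0,"hand":1},{"tx":-0.1,"ty":-1,"tz":0,"yaw":0,"hand":1},{"tx":-0.1,"ty":-1,"tz":0,"yaw":0,"hand":1},{"tx":-0.04,"ty":-1,"tz":0,"yaw":0,"hand":1},{"tx":0,"ty":-0.7,"tz":0,"yaw":0,"hand":1},{"tx":0,"ty":-0.3,"tz":0,"yaw":0,"hand":1},{"tx":0,"ty":0,"tz":0,"yaw":0,"hand":1},{"tx":0,"ty":0,"tz":0,"yaw":0,"hand":1}]'
python3 - <<'E'
from h import *
o=track();cv2.imwrite('pics/s8.png',o['side']);b=env.get_obs(); print(b['position'])
s=o['side']; p=(.4855,-.124,-.1588); z0=b['position'][2]-.0875
print(proj('side',fr(p,[(.05,-.036,z0+.05),(-.05,-.036,z0+.05),(.05,-.036,z0),(-.05,-.036,z0)])).round(1))
m=((s[:,:,1]<95)&(s[:,:,1]>55)&(s[:,:,2]<45)&(s[:,:,0]<60)).astype('uint8')
for r in range(90,180,8):
    c=np.where(m[r,300:460])[0]; print(r,(c.min()+300,c.max()+300,len(c)) if len(c) else None)
E
```

```text
clock: 25.6
position: [0.4919, 0.0134, 0.2615]
ee_rot: [-3.141, -0.004, 2.98]
wrist_force: [0.1, -1.1, -1.2]
width: 0.0083
grasp_force: 59.3
clock: 26.43
position: [0.4795, -0.1595, 0.2625]
ee_rot: [3.14, -0.002, 2.982]
wrist_force: [-0.1, 0.6, -1.9]
width: 0.0078
grasp_force: 59.3
side (325, 218) shift 0 0 score 0.63
side (325, 195) shift 0 0 score 0.94
side (395, 215) shift 0 0 score 0.92
top (356, 222) shift 0 0 score 0.99
top (470, 235) shift 0 0 score 0.56
top (390, 312) shift 0 0 score 0.89
[ 0.47996172 -0.15886092  0.26305256]
[[362.9 131.4]
 [406.6 135.5]
 [361.9 152.1]
 [404.3 156.7]]
90 None
98 None
106 None
114 (np.int64(367), np.int64(409), 14)
122 (np.int64(366), np.int64(408), 22)
130 (np.int64(366), np.int64(407), 18)
138 (np.int64(365), np.int64(406), 25)
146 (np.int64(364), np.int64(406), 25)
154 (np.int64(398), np.int64(405), 8)
162 None
170 None
178 (np.int64(391), np.int64(391), 1)
```

```bash
python3 -m pendant '[{"tx":0.08,"ty":-0.01,"tz":-0.7,"yaw":0,"hand":1},{"tx":0,"ty":0,"tz":-0.9,"yaw":0,"hand":1},{"tx":0,"ty":0,"tz":-0.9,"yaw":0,"hand":1},{"tx":0,"ty":0,"tz":-0.8,"yaw":0,"hand":1},{"tx":0,"ty":0,"tz":-0.5,"yaw":0,"hand":1},{"tx":0,"ty":0,"tz":-0.3,"yaw":0,"hand":1},{"tx":0,"ty":0,"tz":0,"yaw":0,"hand":1}]'
python3 -m pendant '[{"tx":0,"ty":0,"tz":-0.3,"yaw":0,"hand":1},{"tx":0,"ty":0,"tz":-0.3,"yaw":0,"hand":1},{"tx":0,"ty":0,"tz":0,"yaw":0,"hand":1}]'
python3 -m pendant '[{"tx":0,"ty":0,"tz":-0.4,"yaw":0,"hand":1},{"tx":0,"ty":0,"tz":-0.4,"yaw":0,"hand":1},{"tx":0,"ty":0,"tz":0,"yaw":0,"hand":1}]'
```

```text
clock: 27.12
position: [0.4812, -0.1587, 0.1594]
ee_rot: [3.14, -0.003, 2.984]
wrist_force: [-1.0, -0.3, -1.1]
width: 0.0078
grasp_force: 59.3
clock: 27.37
position: [0.4822, -0.1599, 0.1453]
ee_rot: [3.141, -0.001, 2.983]
wrist_force: [-0.3, 0.0, -0.7]
width: 0.0079
grasp_force: 59.3
clock: 27.62
position: [0.4812, -0.1598, 0.124]
ee_rot: [3.141, -0.003, 2.983]
wrist_force: [-1.3, -0.1, -0.5]
width: 0.0074
grasp_force: 59.3
```

```bash
python3 -m pendant '[{"tx":0,"ty":0,"tz":-0.4,"yaw":0,"hand":1},{"tx":0,"ty":0,"tz":-0.4,"yaw":0,"hand":1},{"tx":0,"ty":0,"tz":0,"yaw":0,"hand":1}]'
python3 -m pendant '[{"tx":0,"ty":0,"tz":-0.2,"yaw":0,"hand":1},{"tx":0,"ty":0,"tz":0,"yaw":0,"hand":1}]'
python3 -m pendant '[{"tx":0,"ty":0,"tz":-0.15,"yaw":0,"hand":1},{"tx":0,"ty":0,"tz":0,"yaw":0,"hand":1}]'
python3 -m pendant '[{"tx":0,"ty":0,"tz":-0.1,"yaw":0,"hand":1},{"tx":0,"ty":0,"tz":0,"yaw":0,"hand":1}]'
```

```text
clock: 27.87
position: [0.481, -0.1597, 0.1038]
ee_rot: [3.141, -0.003, 2.982]
wrist_force: [-0.3, 0.8, -2.2]
width: 0.0081
grasp_force: 59.3
clock: 28.03
position: [0.482, -0.16, 0.1002]
ee_rot: [3.141, -0.001, 2.982]
wrist_force: [-0.1, 1.8, -2.8]
width: 0.0081
grasp_force: 59.3
clock: 28.2
position: [0.4825, -0.1601, 0.097]
ee_rot: [3.141, 0.0, 2.983]
wrist_force: [0.4, 0.7, -2.1]
width: 0.0079
grasp_force: 59.3
clock: 28.37
position: [0.4825, -0.1601, 0.0947]
ee_rot: [3.141, 0.0, 2.983]
wrist_force: [0.6, 1.7, -1.8]
width: 0.0077
grasp_force: 59.3
```

```bash
python3 -m pendant '[{"tx":0,"ty":0,"tz":-0.08,"yaw":0,"hand":1},{"tx":0,"ty":0,"tz":0,"yaw":0,"hand":1}]'
python3 -m pendant '[{"tx":0,"ty":0,"tz":-0.05,"yaw":0,"hand":1},{"tx":0,"ty":0,"tz":0,"yaw":0,"hand":1}]'
```

```text
clock: 28.53
position: [0.4826, -0.1602, 0.0935]
ee_rot: [3.141, 0.001, 2.983]
wrist_force: [-0.5, 2.1, 4.0]
width: 0.0076
grasp_force: 60.0
clock: 28.7
position: [0.4827, -0.1602, 0.0935]
ee_rot: [-3.141, 0.002, 2.983]
wrist_force: [-4.1, 4.8, 13.7]
width: 0.0079
grasp_force: 61.4
```

```bash
python3 -m pendant '[{"tx":0,"ty":0,"tz":0.13,"yaw":0,"hand":0.48},{"tx":0,"ty":0,"tz":0,"yaw":0,"hand":0.48},{"tx":0,"ty":0,"tz":0,"yaw":0,"hand":0.48},{"tx":0,"ty":0,"tz":0.4,"yaw":0,"hand":0.48},{"tx":0,"ty":0,"tz":0.8,"yaw":0,"hand":0.48},{"tx":0,"ty":0,"tz":1,"yaw":0,"hand":0.48},{"tx":0,"ty":0,"tz":1,"yaw":-0.5,"hand":0.3},{"tx":0,"ty":0,"tz":1,"yaw":-1,"hand":0.2},{"tx":0,"ty":0,"tz":1,"yaw":-1,"hand":0},{"tx":0,"ty":0,"tz":1,"yaw":-1,"hand":0}]'
python3 -m pendant '[{"tx":0,"ty":0,"tz":1,"yaw":-1,"hand":-0.5},{"tx":0,"ty":0,"tz":1,"yaw":-1,"hand":-0.5},{"tx":0,"ty":0,"tz":1,"yaw":-1,"hand":-0.5},{"tx":0,"ty":0,"tz":0.8,"yaw":-1,"hand":-0.5},{"tx":0,"ty":0,"tz":0.2,"yaw":-1,"hand":-0.5},{"tx":0,"ty":0,"tz":0,"yaw":-1,"hand":-0.5},{"tx":0,"ty":0,"tz":0,"yaw":-1,"hand":-0.5},{"tx":0,"ty":0,"tz":0,"yaw":-1,"hand":-0.5},{"tx":0,"ty":0,"tz":0,"yaw":-1,"hand":-0.5},{"tx":-0.1,"ty":-0.5,"tz":0,"yaw":-1,"hand":-0.5}]'
python3 -m pendant '[{"tx":-0.2,"ty":-1,"tz":0,"yaw":-1,"hand":-0.5},{"tx":-0.2,"ty":-1,"tz":0,"yaw":-1,"hand":-0.5},{"tx":-0.2,"ty":-1,"tz":0,"yaw":-1,"hand":-0.5},{"tx":-0.2,"ty":-1,"tz":0,"yaw":-1,"hand":-0.5},{"tx":-0.2,"ty":-1,"tz":0,"yaw":-0.5,"hand":-0.5},{"tx":-0.2,"ty":-1,"tz":0,"yaw":0,"hand":-0.5},{"tx":0,"ty":-0.8,"tz":0,"yaw":0,"hand":-0.5},{"tx":0,"ty":-0.44,"tz":0,"yaw":0,"hand":-0.5},{"tx":0,"ty":0,"tz":0,"yaw":0,"hand":-0.5}]'
python3 - <<'E'
from h import *
o=track();s=o['side'];t=o['top'];cv2.imwrite('pics/s9.png',s);cv2.imwrite('pics/t9.png',t)
print(env.get_obs()['position'])
r=lambda a:cv2.resize(a,(400,600),interpolation=2)
cv2.imwrite('pics/d9.png',np.hstack([r(s[60:240,320:440]),r(t[210:345,380-20:380+70])]))
E
```

```text
clock: 29.53
position: [0.4822, -0.1604, 0.2516]
ee_rot: [-3.141, 0.0, 2.673]
wrist_force: [-0.0, 0.9, -1.0]
width: 0.0428
grasp_force: 0.0
clock: 30.37
position: [0.48, -0.1716, 0.3505]
ee_rot: [3.141, -0.0, 1.802]
wrist_force: [-0.2, 0.1, 1.4]
width: 0.0642
grasp_force: 0.0
clock: 31.12
position: [0.4495, -0.3557, 0.3494]
ee_rot: [-3.141, 0.0, 1.409]
wrist_force: [0.2, 0.5, -0.4]
width: 0.0642
grasp_force: 0.0
side (325, 218) shift 0 0 score 0.62
side (325, 195) shift 0 0 score 0.96
side (395, 215) shift 0 0 score 0.93
top (356, 222) shift 0 0 score 0.96
top (470, 235) shift 0 0 score 0.92
top (390, 312) shift 0 0 score 0.95
[ 0.44994591 -0.35333323  0.34985489]
```

View pics/d9.png

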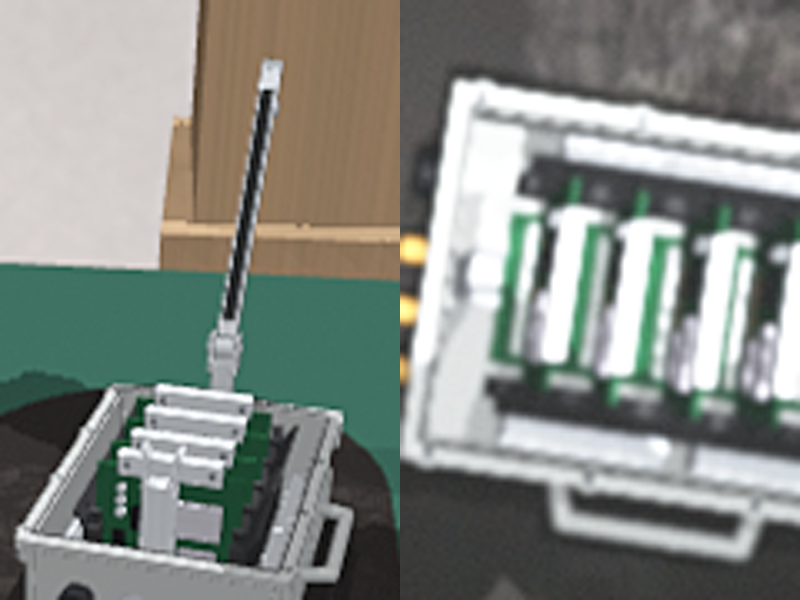

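All four boards (three new plus the fitted one) stand evenly seated, and the bar still leans back. Next I'll re-grip the tab.

```bash
python3 -m pendant '[{"tx":0.04,"ty":0,"tz":-0.7,"yaw":0,"hand":-0.5},{"tx":0,"ty":0,"tz":-0.8,"yaw":0,"hand":-0.5},{"tx":0,"ty":0,"tz":-0.8,"yaw":0,"hand":-0.5},{"tx":0,"ty":0,"tz":-0.8,"yaw":0,"hand":-0.5},{"tx":0,"ty":0,"tz":-0.8,"yaw":0,"hand":-0.5},{"tx":0,"ty":0,"tz":0,"yaw":0,"hand":-0.5}]'
python3 -m pendant '[{"tx":0,"ty":0,"tz":0,"yaw":0,"hand":1},{"tx":0,"ty":0,"tz":0,"yaw":0,"hand":1},{"tx":0,"ty":0,"tz":0,"yaw":0,"hand":1},{"tx":0,"ty":0,"tz":0,"yaw":0,"hand":1},{"tx":0,"ty":0,"tz":0,"yaw":0,"hand":1},{"tx":0,"ty":0,"tz":0,"yaw":0,"hand":1}]' 25
```

```text
clock: 31.72
position: [0.4495, -0.3504, 0.2486]
ee_rot: [-3.136, -0.004, 1.414]
wrist_force: [-0.5, 0.9, 0.3]
width: 0.064
grasp_force: 0.0
clock: 32.22
position: [0.4509, -0.3548, 0.2536]
ee_rot: [3.14, 0.003, 1.411]
wrist_force: [-2.6, -1.7, 4.2]
width: 0.013
grasp_force: 24.5
```

```bash
python3 -m pendant '[{"tx":0.11,"ty":0.69,"tz":0.51,"yaw":0,"hand":1},{"tx":0.12,"ty":0.74,"tz":0.43,"yaw":0,"hand":1},{"tx":0.13,"ty":0.79,"tz":0.34,"yaw":0,"hand":1},{"tx":0.13,"ty":0.82,"tz":0.25,"yaw":0,"hand":1},{"tx":0.13,"ty":0.84,"tz":0.15,"yaw":0,"hand":1},{"tx":0.14,"ty":0.85,"tz":0.06,"yaw":0,"hand":1},{"tx":0.14,"ty":0.85,"tz":-0.04,"yaw":0,"hand":1}]'
python3 -m pendant '[{"tx":0.14,"ty":0.84,"tz":-0.14,"yaw":0,"hand":1},{"tx":0.13,"ty":0.82,"tz":-0.24,"yaw":0,"hand":1},{"tx":0.13,"ty":0.79,"tz":-0.33,"yaw":0,"hand":1},{"tx":0.12,"ty":0.75,"tz":-0.42,"yaw":0,"hand":1},{"tx":0.11,"ty":0.7,"tz":-0.5,"yaw":0,"hand":1},{"tx":0.1,"ty":0.64,"tz":-0.58,"yaw":0,"hand":1}]'
```

```text
clock: 32.8
position: [0.4733, -0.2141, 0.296]
ee_rot: [3.141, 0.002, 1.411]
wrist_force: [-0.6, -0.8, -0.3]
width: 0.0133
grasp_force: 25.9
clock: 33.3
position: [0.4915, -0.0995, 0.2401]
ee_rot: [3.141, -0.0, 1.412]
wrist_force: [-1.8, -0.3, 2.2]
width: 0.0133
grasp_force: 30.2
```

```bash
python3 -m pendant '[{"tx":0.09,"ty":0.57,"tz":-0.65,"yaw":0,"hand":1},{"tx":0.08,"ty":0.49,"tz":-0.71,"yaw":0,"hand":1},{"tx":0.07,"ty":0.41,"tz":-0.76,"yaw":0,"hand":1},{"tx":0.05,"ty":0.32,"tz":-0.8,"yaw":0,"hand":1},{"tx":0,"ty":0,"tz":0,"yaw":0,"hand":1}]'
python3 -m pendant '[{"tx":0.04,"ty":0.23,"tz":-0.6,"yaw":0,"hand":1},{"tx":0.02,"ty":0.1,"tz":-0.5,"yaw":0,"hand":1},{"tx":0,"ty":0.04,"tz":-0.4,"yaw":0,"hand":1},{"tx":0,"ty":0,"tz":0,"yaw":0,"hand":1}]'
```

```text
clock: 33.72
position: [0.4987, -0.0537, 0.1639]
ee_rot: [-3.14, -0.003, 1.414]
wrist_force: [1.4, 2.9, 0.6]
width: 0.0135
grasp_force: 31.6
clock: 34.05
position: [0.5001, -0.0457, 0.1277]
ee_rot: [-3.14, -0.002, 1.412]
wrist_force: [-0.3, 4.1, 0.6]
width: 0.0132
grasp_force: 31.5
```

```bash
python3 -m pendant '[{"tx":0,"ty":0.08,"tz":-0.1,"yaw":0,"hand":1},{"tx":0,"ty":0,"tz":0,"yaw":0,"hand":1}]'
python3 -m pendant '[{"tx":0,"ty":0,"tz":-0.1,"yaw":0,"hand":1},{"tx":0,"ty":0,"tz":0,"yaw":0,"hand":1}]'
python3 - <<'E'
from h import *
o=track()
E
```

```text
clock: 34.22
position: [0.5001, -0.0456, 0.1267]
ee_rot: [-3.141, 0.002, 1.411]
wrist_force: [-1.5, -1.2, 0.3]
width: 0.0132
grasp_force: 31.5
clock: 34.38
position: [0.5002, -0.0454, 0.1246]
ee_rot: [3.141, 0.001, 1.411]
wrist_force: [-2.9, -1.2, 1.2]
width: 0.0134
grasp_force: 31.8
side (325, 218) shift 0 1 score 0.58
side (325, 195) shift 0 0 score 0.89
side (395, 215) shift 0 0 score 0.92
top (356, 222) shift 0 0 score 0.91
top (470, 235) shift 0 0 score 0.95
top (390, 312) shift -30 -5 score 0.41
```

Not yet at a stop, so I'll press a little further until the force rises.

```bash
python3 -m pendant '[{"tx":0,"ty":0,"tz":-0.1,"yaw":0,"hand":1},{"tx":0,"ty":0,"tz":0,"yaw":0,"hand":1}]'
python3 -m pendant '[{"tx":0,"ty":0,"tz":-0.08,"yaw":0,"hand":1},{"tx":0,"ty":0,"tz":0,"yaw":0,"hand":1}]'
```

```text
clock: 34.65
position: [0.5004, -0.0453, 0.1242]
ee_rot: [3.14, 0.001, 1.412]
wrist_force: [-9.1, -1.1, 19.5]
width: 0.0128
grasp_force: 33.8
clock: 34.82
position: [0.5006, -0.0453, 0.1237]
ee_rot: [3.139, 0.001, 1.412]
wrist_force: [-14.4, 0.0, 30.5]
width: 0.0131
grasp_force: 35.5
```

```bash
python3 -m pendant '[{"tx":-0.04,"ty":0,"tz":0.14,"yaw":0,"hand":1},{"tx":0,"ty":0,"tz":0,"yaw":0,"hand":1}]'
python3 -m pendant '[{"tx":0,"ty":0,"tz":0,"yaw":0,"hand":-0.4},{"tx":0,"ty":0,"tz":0,"yaw":0,"hand":-0.4},{"tx":0,"ty":0,"tz":0,"yaw":0,"hand":-0.4},{"tx":0,"ty":0,"tz":0.6,"yaw":0,"hand":-0.4},{"tx":0,"ty":0,"tz":1,"yaw":0,"hand":-0.4},{"tx":0,"ty":0,"tz":1,"yaw":0,"hand":-0.4},{"tx":0,"ty":0,"tz":1,"yaw":0,"hand":-0.4},{"tx":0,"ty":0,"tz":1,"yaw":0,"hand":-0.4},{"tx":-0.3,"ty":1,"tz":0,"yaw":0,"hand":-0.4},{"tx":-0.3,"ty":1,"tz":0,"yaw":0,"hand":-0.4}]'
python3 -m pendant '[{"tx":-0.3,"ty":1,"tz":0,"yaw":0,"hand":-0.4},{"tx":-0.3,"ty":1,"tz":0,"yaw":0,"hand":-0.4},{"tx":-0.3,"ty":1,"tz":0,"yaw":0,"hand":-0.4},{"tx":-0.3,"ty":1,"tz":0,"yaw":0,"hand":-0.4},{"tx":-0.3,"ty":1,"tz":0,"yaw":0,"hand":-0.4},{"tx":-0.3,"ty":1,"tz":0,"yaw":0,"hand":-0.4},{"tx":-0.3,"ty":1,"tz":0,"yaw":0,"hand":-0.4},{"tx":0,"ty":0,"tz":0,"yaw":0,"hand":-0.4}]'
python3 - <<'E'
from h import *
o=track()
for n,(x0,y0,x1,y1) in(('side',(358,180,385,210)),('side',(375,155,400,180)),('top',(370,262,400,282)),('top',(395,262,490,300))):
    a=cv2.imread(f'pics/{n}0.png');b=o[n]; m=5
    r=cv2.matchTemplate(b[y0-m:y1+m,x0-m:x1+m],a[y0:y1,x0:x1],5); _,v,_,l=cv2.minMaxLoc(r); print(n,(x0,y0),l[0]-m,l[1]-m,round(v,3))
E
```

```text
clock: 34.98
position: [0.5002, -0.0453, 0.1244]
ee_rot: [3.139, 0.001, 1.411]
wrist_force: [-1.4, -1.8, 1.6]
width: 0.0134
grasp_force: 31.9
clock: 35.82
position: [0.4864, 0.0052, 0.2395]
ee_rot: [3.137, -0.001, 1.409]
wrist_force: [0.3, 0.9, -0.5]
width: 0.0598
grasp_force: 0.0
clock: 36.48
position: [0.4306, 0.184, 0.2376]
ee_rot: [-3.14, -0.002, 1.417]
wrist_force: [0.5, 0.2, 0.7]
width: 0.0599
grasp_force: 0.0
side (325, 218) shift 7 5 score 0.61
side (325, 195) shift 6 4 score 0.93
side (395, 215) shift 7 4 score 0.95
top (356, 222) shift -8 7 score 0.99
top (470, 235) shift -8 7 score 0.98
top (390, 312) shift -8 7 score 0.98
side (358, 180) 5 5 0.426
side (375, 155) -5 5 0.259
top (370, 262) -5 -5 0.344
top (395, 262) -5 5 0.291
```

The unit has just been knocked aside by about 2 cm, so I'll check that the bar is still closed and the boards still in.

```bash
python3 - <<'E'
from h import *
for n,(x0,y0,x1,y1) in(('side',(362,180,378,212)),('side',(375,155,400,180)),('top',(366,262,390,282)),('top',(462,270,496,300)),('top',(390,262,480,300))):
    a=cv2.imread(f'pics/{n}0.png');b=env.capture(n); m=20
    r=cv2.matchTemplate(b[y0-m:y1+m,x0-m:x1+m],a[y0:y1,x0:x1],5); _,v,_,l=cv2.minMaxLoc(r); print(n,(x0,y0),l[0]-m,l[1]-m,round(v,3))
# boards: compare interior of unit with the pre-close picture t9, shifted
    if n=='top': cv2.imwrite('pics/t10.png',b)
    else: cv2.imwrite('pics/s10.png',b)
s=cv2.imread('pics/s9.png'); b=cv2.imread('pics/s10.png'); x0,y0,x1,y1=395,180,407,222
for x0,y0,x1,y1 in((355,178,363,215),(385,178,405,222)):
    r=cv2.matchTemplate(b[y0-20:y1+20,x0-20:x1+20],s[y0:y1,x0:x1],5); _,v,_,l=cv2.minMaxLoc(r); print('boards',l[0]-20,l[1]-20,round(v,3))
E
```

```text
side (362, 180) 6 5 0.542
side (375, 155) 11 20 0.484
top (366, 262) -8 8 0.891
top (462, 270) -8 7 0.991
top (390, 262) -8 7 0.644
boards 6 5 0.807
boards 6 4 0.822
```

```bash
python3 -m pendant '[{"tx":-0.6,"ty":1,"tz":0,"yaw":0,"hand":-0.4},{"tx":-0.6,"ty":1,"tz":0,"yaw":0,"hand":-0.4},{"tx":-0.6,"ty":1,"tz":0,"yaw":0,"hand":-0.4},{"tx":-0.6,"ty":1,"tz":0,"yaw":0,"hand":-0.4},{"tx":-0.6,"ty":1,"tz":0,"yaw":0,"hand":-0.4},{"tx":-0.6,"ty":1,"tz":0,"yaw":0,"hand":-0.4},{"tx":-0.6,"ty":1,"tz":0,"yaw":0,"hand":-0.4},{"tx":-0.6,"ty":1,"tz":0,"yaw":0,"hand":-0.4},{"tx":0,"ty":0,"tz":0,"yaw":0,"hand":-0.4}]'
python3 - <<'E'
from h import *
b=env.capture('side');a=cv2.imread('pics/side0.png');cv2.imwrite('pics/s11.png',b)
for x0,y0,x1,y1 in((362,180,378,212),(375,155,400,180),(380,157,392,172),(325,195,350,225),(370,175,382,195)):
    m=20; r=cv2.matchTemplate(b[y0-m:y1+m,x0-m:x1+m],a[y0:y1,x0:x1],5); _,v,_,l=cv2.minMaxLoc(r); print((x0,y0),l[0]-m,l[1]-m,round(v,3))
E
```

```text
clock: 37.58
position: [0.3102, 0.3832, 0.238]
ee_rot: [-3.14, -0.002, 1.416]
wrist_force: [0.0, 1.0, -0.3]
width: 0.0597
grasp_force: 0.0
(362, 180) 7 4 0.586
(375, 155) 6 3 0.955
(380, 157) 6 3 0.954
(325, 195) 6 4 0.927
(370, 175) 7 3 0.618
```

```bash
python3 -c "
from bench import env
print(env.finish_job())"
```

```text
the job is handed in; nothing more can be done
None
```

I moved all three boards from the rack into free guides at y = +72, +36 and −36 mm, lowering each until it met the floor. The bar is closed in its catch and the job is handed in; the interface returned no verdict. The unit was knocked about 2 cm aside at the end, and the last pictures show the boards and bar moved with it as one.

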